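Tap a ragged stack of ceramic plates square in the jig and weigh it down

TASK

Square up the ragged stack of four ceramic plates in the squaring jig: tap it gently on its open sides until every plate sits tight against both the long fence and the end stop and all edges are flush; the stop is set differently each time, so feel for it and do not push hard, the plates are brittle. Only when the stack is square, set the steel weight gently upright on the middle of the top plate and let go. Leave the timer, forceps, marker and jar where they are.

Things in the scene. Friction and masses are not known exactly. Their poses are not given: they have to be found in the camera images.
- jig: squaring jig fixed on the bench; grey base, flat top 14 mm above the bench, spanning x -25 to +110, y -28 to +45 mm in its frame. Origin at bench level, x along the fence towards the end stop, y towards the fence, z up. Sides x- and y- are open. Plates stood home have their centre at y = 0 and overhang the base by at least 5 mm on both open sides, with free bench below
- fence: middle of the fence's straight inner face, at x +8.5, y +35 mm in the jig's frame, level with the base top (14 mm above the bench); same axes as the jig. Yellow fence, x -25 to +42 mm of the jig, 10 mm thick, top 36 mm above the bench
- stop_block: aluminium block of the end stop, fixed on the jig at x +96 mm. The dark steel pad before it (44 mm wide, top 36 mm above the bench, square to the fence, on a stiff screw) stops the plates; stop_pad_c0 is its centre. Pad face: anywhere from x +44 to +70 mm of the jig, reset each time and not measured: push until the plates are felt to stop (force climbs; sliding all four takes 1 to 4 N)
- plate_1_c (a point): centre of the bottom plate, white: loose slippery glazed plate 100 (its x) x 70 (its y) x 6 mm, about 70 g, all four alike. Stacked ragged on the jig's base, stack top 38 mm above the bench; up to 42 mm off the stop, 21 mm off the fence, twisted up to 0.1 rad, x roughly along the jig's x. Brittle: over 40 N on a plate or the fence, or 30 N on the stop, is damage
- plate_2_c (a point): centre of the second plate from below, blue: loose slippery glazed plate 100 (its x) x 70 (its y) x 6 mm, about 70 g, all four alike. Stacked ragged on the jig's base, stack top 38 mm above the bench; up to 42 mm off the stop, 21 mm off the fence, twisted up to 0.1 rad, x roughly along the jig's x. Brittle: over 40 N on a plate or the fence, or 30 N on the stop, is damage
- plate_3_c (a point): centre of the third plate from below, white: loose slippery glazed plate 100 (its x) x 70 (its y) x 6 mm, about 70 g, all four alike. Stacked ragged on the jig's base, stack top 38 mm above the bench; up to 42 mm off the stop, 21 mm off the fence, twisted up to 0.1 rad, x roughly along the jig's x. Brittle: over 40 N on a plate or the fence, or 30 N on the stop, is damage
- plate_4_c (a point): centre of the top plate, blue: loose slippery glazed plate 100 (its x) x 70 (its y) x 6 mm, about 70 g, all four alike. Stacked ragged on the jig's base, stack top 38 mm above the bench; up to 42 mm off the stop, 21 mm off the fence, twisted up to 0.1 rad, x roughly along the jig's x. Brittle: over 40 N on a plate or the fence, or 30 N on the stop, is damage
- weight_c (a point): steel laboratory weight, 200 g, 27 mm in diameter, 48 mm tall with a narrower knob on top; centre, half-way up. It stands upright on the bench at the robot's right; take it round the body from above. Dropping it or pressing it down with over 25 N breaks the plate
- timer_c (a point): white timer 24x66x62 mm standing on the bench; its centre. Bystander: leave alone
- forceps_c (a point): steel forceps 132 mm long, lying; its centre. Bystander: leave alone
- marker_c (a point): white marker with red cap, 129 mm long, 18 mm thick, lying; its centre. Bystander: leave alone
- sample_jar_c (a point): small jar with lid, 52 mm diameter, 72 mm tall; its centre. Bystander: leave alone
There are look-alikes about, which are no part of the job. There is more than one size of the jig; the job needs the middle-sized.

How it is judged (in metres and radians):
On the way, in this order (a step that is already met when the one before it is completed fails the run):
1. the stack is square and home in the corner, the weight not yet on it (angle between the x axis of each of plate_1_c, plate_2_c, plate_3_c, plate_4_c and the x axis of jig, either way round below 0.03 rad and y of each of plate_1_c, plate_2_c, plate_3_c, plate_4_c in the frame of jig above -0.0025 m and x of stop_pad_c0 in the frame of plate_1_c below 0.0565 m and height (world z) of plate_1_c between 0.0155 and 0.0185 m and x of stop_pad_c0 in the frame of plate_2_c below 0.0565 m and height (world z) of plate_2_c between 0.0215 and 0.0245 m and horizontal distance between each of plate_2_c, plate_3_c, plate_4_c and plate_1_c below 0.0025 m and x of stop_pad_c0 in the frame of plate_3_c below 0.0565 m and height (world z) of plate_3_c between 0.0275 and 0.0305 m and horizontal distance between each of plate_3_c, plate_4_c and plate_2_c below 0.0025 m and x of stop_pad_c0 in the frame of plate_4_c below 0.0565 m and height (world z) of plate_4_c between 0.0335 and 0.0365 m and horizontal distance between plate_4_c and plate_3_c below 0.0025 m and horizontal distance between weight_c and plate_4_c above 0.06 m), for 0.2 s.
2. the weight stands on the middle of the top plate (horizontal distance between weight_c and plate_4_c below 0.02 m and height (world z) of weight_c between 0.0605 and 0.0645 m and angle between weight_c's own z axis and vertical below 0.05 rad), for 0.2 s.
At the end, for the whole second after the job is handed in: All four plates lie flat in their first order, each within 2.5 mm of fence and end stop, within 0.03 rad of the jig, centres within 2.5 mm of one another; the weight stands upright, at rest and released on the top plate, within 20 mm of its middle (all of step 2 and angle between the x axis of each of plate_1_c, plate_2_c, plate_3_c, plate_4_c and the x axis of jig, either way round below 0.03 rad and y of each of plate_1_c, plate_2_c, plate_3_c, plate_4_c in the frame of jig above -0.0025 m and x of stop_pad_c0 in the frame of plate_1_c below 0.0565 m and height (world z) of plate_1_c between 0.0155 and 0.0185 m and x of stop_pad_c0 in the frame of plate_2_c below 0.0565 m and height (world z) of plate_2_c between 0.0215 and 0.0245 m and horizontal distance between each of plate_2_c, plate_3_c, plate_4_c and plate_1_c below 0.0025 m and x of stop_pad_c0 in the frame of plate_3_c below 0.0565 m and height (world z) of plate_3_c between 0.0275 and 0.0305 m and horizontal distance between each of plate_3_c, plate_4_c and plate_2_c below 0.0025 m and x of stop_pad_c0 in the frame of plate_4_c below 0.0565 m and height (world z) of plate_4_c between 0.0335 and 0.0365 m and horizontal distance between plate_4_c and plate_3_c below 0.0025 m and linear speed of weight below 0.02 m/s); the robot touches nothing.
It fails at once if a plate is pushed by the fingers or the fence pressed with more than 40 N, or the end stop with more than 30 N (contact force between the fingers and plate_1 above 40 N or contact force between the fingers and plate_2 above 40 N or contact force between the fingers and plate_3 above 40 N or contact force between the fingers and plate_4 above 40 N or contact force between fence and anything else above 40 N or contact force between stop_block and anything else above 30 N).
It fails at once if the weight hits or presses the stack with more than 25 N (contact force between weight and plate_4 above 25 N).
It fails at once if a bystander (timer, forceps, marker, jar) is moved more than 20 mm (distance of any of timer_c, forceps_c, marker_c, sample_jar_c from where it was at the start of the episode above 0.02 m).
It also fails if it takes over 72 s, if anything falls off the work surface, if the arm or the gripper's body presses on something with over 40 N, if the wrist force passes 120 N, or if a joint passes its speed limit or range.

ROBOT

A 6-joint arm with a two-finger parallel gripper is mounted at the origin on a cart in front of the work surface, level with it; the furniture and walls round the work are solid. World frame = base frame: x ahead of the robot, y to its left, z up, the work surface at z = 0. Lengths are in mm, angles in rad, forces in N, time in s.
With the tool pointing down it reaches from about 350 to 875 mm from the base axis. Payload 4.2 kg.
Tool frame: the origin (TCP) lies between the finger pads; the fingertips stand 19 mm ahead of it and the grasp point (between the pads) is the TCP; y points along the fingers, z is the direction in which the jaws open and shut, and the axes are right-handed (so a half turn about y gives the same grasp; the last joint's range is limited). The gripper opens to 85 mm and grips with 20 to 120 N. Pads are 22 mm wide; open, the fingers measure 114 mm over their backs; the gripper's body (76 mm by 85 mm) begins 54 mm behind the grasp point. The pads swing forward as they close: fully open they stand 13 mm farther back than shut.
Start: joints at [1.446, 0.385, 0.008, 0, -1.194, -0.259], TCP at [233.996, 579.521, 250.312] pointing down, gripper open.
Joint ranges: [-3.14, 3.14], [-1.21, 2.06], [-1.07, 1.41], [-3.16, 2.05], [-2.99, -0.16], [-3.1, 3.1]. Speed limits (rad/s): [2.79, 2.79, 3.14, 3.14, 3.14, 3.14].

INTERFACE

Orientations are given as a unit quaternion [x, y, z, w].
In Python, from bench import arm gives the robot as it stands.
- The arm moves only by the shell command python3 -m inch 'ROWS'. ROWS is JSON, a list of rows, each a list of 7 numbers: the opening, from 0 (shut) to 1 (fully open), then the shift along the tool's x, y, z in cm, then the turn, a rotation vector about the tool's x, y, z in degrees. A call has 1 to 20 rows; each row is the pose to reach, as a shift and turn from the pose commanded when the call began, along the tool's axes at that moment; what a row does not reach only later rows make up. A row lasts 1/12 s, in which the tool goes at most 41.7 mm and 7.16 degrees, less where a joint would pass 70% of its speed; a pose out of reach is approached as far as the arm can. A call with a gripper value outside its range is refused whole. The fingers move at their own pace and stop on an object; the grip force is fixed at half the most. Time passes only in rows, so rows that repeat a pose let the fingers close. It gives the time, the measured TCP pose, the force and the opening at its end, in the units of the state.
- arm.read_state(): the state, without advancing time (a new reading comes with each control period).
- arm.get_image(name): name is "scene" or "top" or "wrist"; returns the picture (480x640x3 uint8, red, green, blue); there is no depth.
- arm.camera_params(name): a dict with "fx", "fy", "cx", "cy" (pixels), "rvec" (rotation vector, rad) and "tvec" (3), from world to camera coordinates, as OpenCV has them. Camera axes: x right, y down, z forward; pixel columns grow to the right and rows downward; lengths in mm; the calibration is good to about 2 mm. A picture is of the moment at which its call begins: read the wrist's pose just before it. camera_params takes no time and is no camera call; for the wrist camera it gives the pose at the moment of the call.
- arm.job_done(): hands the job in, once; it reports no verdict.
Trained networks look in the newest picture that a camera, given by its name, has taken for a name from the list of things; names that differ only in an ending like _2 or _b are one class to them, and where a whole thing is asked for, a point or a joint stands for the part that bears it (a point fixed in the world has none). Each returns a list of dicts, best first, with "conf" (0 to 1); they miss things now and then, are a little off and sometimes report something else, mostly with a low value. They report only what shows in the picture. A call takes as long as a camera call. They do not tell look-alikes from the thing itself.
- arm.masks_of(label, camera): "mask" (480x640 bool, what is visible of it) and "extent" ([left, top, width, height] in pixels, round what is visible of it).
The state is a dict: "clock": time; "joints": joint angles; "joint_vel": joint speeds; "joint_efforts": joint torques, N m; "position": TCP position; "ee_rot": TCP orientation; "contact_force": force on the tool from outside, world axes, zero at the start; "wrist_torque": the same for the moment, N m; "gripper_width": finger opening in mm.
Only numpy, scipy, OpenCV 4.12 (cv2) and the standard library are available. Lean on these libraries where they do the work, as an engineer would, in place of code of your own. Each camera call takes 0.05 s, during which the arm holds its last target.

## Working session

There is one attempt and no reset: what is moved stays moved. The work goes in short steps, Python scripts to look and compute and a shell command to move; the robot and the scene stay as the last step left them, time stands still between calls to the robot, and variables do not carry over. Pictures are saved under pics/ and viewed, and the job is handed in when it is done.

```bash
ls -la; mkdir -p pics
python3 - <<'E'
from bench import arm
import cv2
s=arm.read_state()
for k,v in s.items(): print(k,v)
for n in ("scene","top","wrist"):
    im=arm.get_image(n); cv2.imwrite(f"pics/{n}0.png",im[:,:,::-1]); p=arm.camera_params(n); print(n,p)
E
```

```text
total 12
drwxr-xr-x  3 agent agent 4096 Dec  7 16:17 .
drwxr-xr-x 23 root  root  4096 Dec  7 16:17 ..
drwxr-xr-x  2 agent agent 4096 Dec  7 16:17 pics
clock 0.0
joints [ 1.44560307e+00  3.85523057e-01  6.58745594e-03 -5.04679851e-04
 -1.19397528e+00 -2.58628013e-01]
joint_vel [-0.00042696  0.00045103 -0.00142778  0.00051295  0.00199791 -0.00045012]
joint_efforts [ 1.10946810e-03 -3.92283905e+01  1.88398468e+01  4.18609142e+00
 -4.64784389e-03 -8.67514807e-07]
position [233.79958266 579.02303784 249.22589277]
ee_rot [-0.13481878 -0.69335547  0.69486947  0.13505005]
contact_force [ 0.40627368 -0.03782296  0.00100711]
wrist_torque [-0.03015668  0.09290042 -0.05842193]
gripper_width 85.64439780203504
scene {'fx': 537.8420186845341, 'fy': 537.8420186845341, 'cx': 314.53757645205826, 'cy': 240.47756124229542, 'rvec': array([ 0.81622475, -2.22898764,  1.42630212]), 'tvec': array([287.2288233 , 209.35438555, 665.19690694])}
top {'fx': 616.030288379751, 'fy': 616.030288379751, 'cx': 327.92084256490006, 'cy': 240.19962828879406, 'rvec': array([ 2.15053511, -2.12144785,  0.13004739]), 'tvec': array([ -65.27120494,  487.10655969, 1167.55023425])}
wrist {'fx': 385.13202879617285, 'fy': 385.13202879617285, 'cx': 318.89557785966497, 'cy': 242.63449871338233, 'rvec': array([-1.66046415,  2.46185737,  0.33657459]), 'tvec': array([624.31105616, -36.35847331, 378.30289175])}
```

View pics/scene0.png

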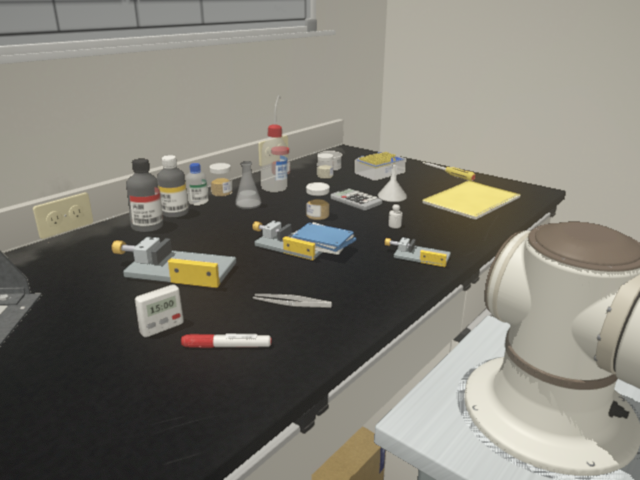

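View pics/top0.png

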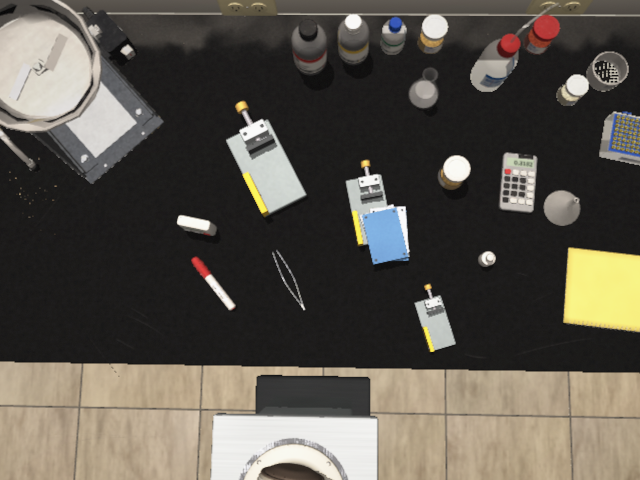

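View pics/wrist0.png

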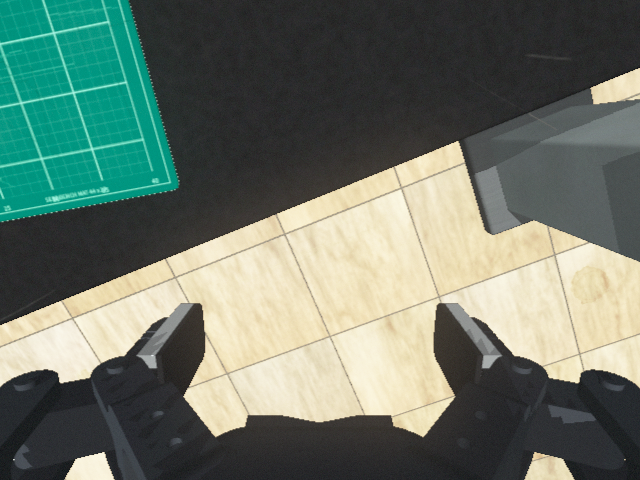

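```bash
cat > h.py <<'E'
from bench import arm
import cv2, numpy as np
from scipy.spatial.transform import Rotation as R
def cam(n): 
    p=arm.camera_params(n); K=np.array([[p['fx'],0,p['cx']],[0,p['fy'],p['cy']],[0,0,1]]); return K,np.array(p['rvec'],float),np.array(p['tvec'],float)
def proj(c,pts):
    K,r,t=c; return cv2.projectPoints(np.array(pts,float).reshape(-1,1,3),r,t,K,None)[0].reshape(-1,2)
def back(c,uv,z):
    K,r,t=c; Rm=cv2.Rodrigues(r)[0]; uv=np.array(uv,float).reshape(-1,2)
    d=np.c_[uv,np.ones(len(uv))]@np.linalg.inv(K).T@Rm; o=-Rm.T@t
    return o+d*((z-o[2])/d[:,2])[:,None]
E
python3 - <<'E'
from h import *
for n in ("top","scene"):
    c=cam(n); arm.get_image(n)
    for l in ("jig","fence","weight_c","plate_4_c","timer_c","forceps_c","marker_c","sample_jar_c"):
        try: ms=arm.masks_of(l,n)
        except Exception as e: print(l,e); continue
        for m in ms:
            ys,xs=np.nonzero(m['mask']); print(n,l,round(m['conf'],2),m['extent'],xs.mean().round(1),ys.mean().round(1),back(c,[xs.mean(),ys.mean()],30)[0].round(0), m['mask'].sum())
im=cv2.imread('pics/top0.png')
cv2.imwrite('pics/topcrop.png',cv2.resize(im[150:280,330:510],None,fx=4.4,fy=4.4,interpolation=cv2.INTER_CUBIC))
print(arm.read_state()['clock'])
E
```

```text
top jig 0.81 [226.1, 98.1, 76.6, 116.7] 263.9 165.0 [639.  72.  30.] 4349
top jig 0.74 [412.9, 283.5, 42.2, 69.1] 433.7 321.8 [ 333. -264.   30.] 1527
top jig 0.7 [343.1, 162.4, 44.0, 82.9] 364.0 198.7 [ 572. -129.   30.] 1534
top fence 0.81 [240.2, 171.9, 29.1, 44.7] 254.4 193.3 [581.  89.  30.] 352
top fence 0.71 [353.1, 209.0, 8.7, 37.6] 356.6 228.2 [ 513. -114.   30.] 208
top weight_c 0.73 [400.7, 258.2, 5.1, 3.9] 404.1 259.3 [ 453. -207.   30.] 7
top weight_c 0.7 [477.3, 248.5, 16.7, 17.9] 485.9 259.2 [ 455. -365.   30.] 204
top timer_c 0.86 [176.0, 216.6, 41.9, 21.9] 195.7 225.2 [515. 203.  30.] 519
top marker_c 0.94 [191.5, 256.5, 42.2, 58.7] 211.8 282.3 [403. 166.  30.] 536
top sample_jar_c 0.64 [436.9, 153.3, 33.7, 36.0] 453.0 172.3 [ 628. -304.   30.] 759
top sample_jar_c 0.52 [344.2, 160.8, 45.3, 84.1] 364.0 198.7 [ 572. -129.   30.] 1618
scene jig 0.98 [384.1, 235.4, 67.8, 30.2] 418.7 252.8 [ 317. -229.   30.] 925
scene jig 0.63 [250.1, 224.2, 71.1, 37.4] 284.3 241.0 [ 543. -106.   30.] 1350
scene jig 0.59 [113.5, 238.0, 123.3, 51.1] 173.9 263.7 [627.  91.  30.] 3565
scen
[... 199 characters left out ...]
3.0 257.8 [ 287. -228.   30.] 355
scene weight_c 0.55 [390.0, 208.3, 10.9, 15.6] 395.3 217.6 [ 443. -347.   30.] 180
scene plate_4_c 0.81 [292.0, 222.7, 62.1, 25.5] 323.1 234.8 [ 504. -178.   30.] 875
scene timer_c 0.98 [136.0, 282.7, 48.7, 54.4] 158.8 310.2 [517. 200.  30.] 1815
scene timer_c 0.47 [319.6, 239.9, 34.3, 13.0] 338.5 245.5 [ 450. -158.   30.] 145
scene forceps_c 0.94 [260.1, 297.3, 71.3, 10.2] 295.7 300.8 [377.  45.  30.] 564
scene marker_c 0.76 [181.2, 337.7, 89.5, 7.3] 227.4 340.4 [378. 185.  30.] 1004
scene sample_jar_c 0.73 [136.4, 284.1, 49.5, 52.9] 158.9 310.2 [517. 200.  30.] 1829
scene sample_jar_c 0.69 [306.0, 184.9, 22.4, 36.9] 317.8 202.1 [ 630. -312.   30.] 584
1.05
```

View pics/topcrop.png

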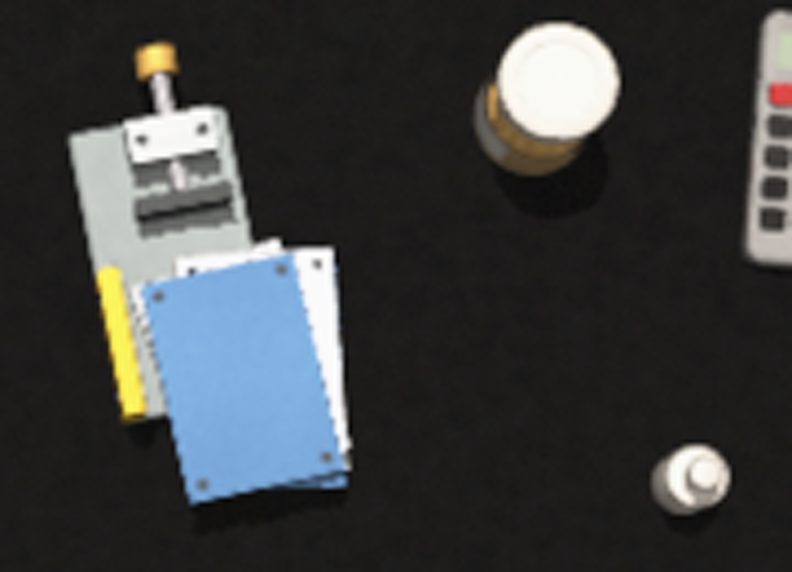

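Run:
```python
from h import *
c=cam("top")
f=lambda p:(np.array(p)/4.4+[330,150])
A=back(c,f([70,133]),14)[0];B=back(c,f([222,107]),14)[0]
print(A,B,B-A,np.linalg.norm(B-A))
F=back(c,[f([98,270]),f([121,265]),f([146,413])],36); print(F)
d=F[1]-F[2]; print(np.linalg.norm(d),np.arctan2(d[1],d[0]))
P=back(c,[f([137,218]),f([233,206])],36);print("pad lower edge",P)
Q=back(c,[f([142,288]),f([293,252]),f([190,504]),f([345,470])],38);print("top plate",Q)
W=back(c,[f([707,475])],48);print("knob",W)
```

```text
[613.29252381 -92.4937424   14.        ] [ 626.16651145 -161.8521389    14.        ] [ 12.87398764 -69.3583965    0.        ] 70.5430841620719
[[ 545.43138632 -105.55077308   36.        ]
 [ 547.81082868 -115.77126553   36.        ]
 [ 481.36081551 -127.3624377    36.        ]]
67.45338777802188 0.17269687884386992
pad lower edge [[ 569.25442839 -122.7351588    36.        ]
 [ 575.17527246 -165.5279448    36.        ]]
top plate [[ 537.12362435 -125.12960036   38.        ]
 [ 554.13789502 -192.07042685   38.        ]
 [ 440.98680592 -146.86783909   38.        ]
 [ 456.86820618 -214.77700233   38.        ]]
knob [[ 455.46975641 -370.42412683   48.        ]]
```

```bash
cat >> h.py <<'E'
O=np.array([512.5,-156.8,0]); YAW=0.177
U=np.array([np.cos(YAW),np.sin(YAW),0]); V=np.array([-np.sin(YAW),np.cos(YAW),0])
def j2w(x,y,z): return O+x*U+y*V+np.array([0,0,z])
def w2j(p): d=np.array(p,float)-O; return np.array([d@U,d@V,d[2]])
def plan(target,tx=None,pos=None,rot=None):
    """target world TCP mm, tx = desired tool-x world direction (tool y down). prints row numbers"""
    s=arm.read_state(); p=np.array(s['position']) if pos is None else pos; r=R.from_quat(s['ee_rot']) if rot is None else rot
    M=r.as_matrix(); sh=M.T@(np.array(target)-p)/10
    out=[sh.round(2)]
    if tx is not None:
        for sg in (1,-1):
            x=sg*np.array(tx); y=np.array([0,0,-1.]); T=np.c_[x,y,np.cross(x,y)]
            out.append(R.from_matrix(M.T@T).as_rotvec(degrees=True).round(1))
    print("axes x",M[:,0].round(3),"y",M[:,1].round(3),"z",M[:,2].round(3)); print("jig pos",w2j(p).round(1),"J",np.round(s['joints'],2),"F",np.round(s['contact_force'],1),"t",s['clock']); print(*out)
E
python3 - <<'E'
from h import *
plan(j2w(-115,-10,150),U)
# jig frame of wrist camera
c=cam("wrist"); Rm=cv2.Rodrigues(c[1])[0]; s=arm.read_state(); M=R.from_quat(s['ee_rot']).as_matrix()
print("cam in tool", M.T@(-Rm.T@c[2]-s['position']), "cam axes in tool\n",(M.T@Rm.T).round(2))
E
```

```text
axes x [-0.927  0.374 -0.   ] y [ 0.  0. -1.] z [-0.374 -0.927 -0.   ]
jig pos [-144.5  773.8  250.3] J [ 1.45  0.38  0.01  0.   -1.19 -0.26] F [-0.9 -0.7 -0.2] t 1.05
[-44.19  10.03  64.81] [  0.  147.9   0. ] [  0.  -32.1  -0. ]
cam in tool [-6.68649829e+01 -1.23890640e+02  4.69894161e-02] cam axes in tool
 [[-0.    0.96  0.27]
 [ 0.   -0.27  0.96]
 [ 1.    0.   -0.  ]]
```

```bash
python3 - <<'E'
from h import *
plan(j2w(-75,-10,200),-U)
E
python3 -m inch '[[0.47,-38.8,0,30.6,0,-32.1,0],[0.47,-38.8,0,30.6,0,-32.1,0],[0.47,-38.8,0,30.6,0,-32.1,0],[0.47,-38.8,0,30.6,0,-32.1,0],[0.47,-38.8,0,30.6,0,-32.1,0],[0.47,-38.8,0,30.6,0,-32.1,0],[0.47,-38.8,0,30.6,0,-32.1,0],[0.47,-38.8,0,30.6,0,-32.1,0],[0.47,-38.8,0,30.6,0,-32.1,0],[0.47,-38.8,0,30.6,0,-32.1,0],[0.47,-38.8,0,30.6,0,-32.1,0],[0.47,-38.8,0,30.6,0,-32.1,0],[0.47,-38.8,0,30.6,0,-32.1,0]]'
```

```text
axes x [-0.927  0.374 -0.   ] y [ 0.  0. -1.] z [-0.374 -0.927 -0.   ]
jig pos [-144.5  773.8  250.3] J [ 1.45  0.38  0.01  0.   -1.19 -0.26] F [-0.9 -0.7 -0.2] t 1.05
[-47.57   5.03  62.68] [  0.  -32.1  -0. ] [  0.  147.9   0. ]
clock: 2.13
position: [481.0, 146.0, 250.4]
ee_rot: [0.06, -0.704, 0.705, -0.06]
contact_force: [-1.0, 0.3, 0.5]
gripper_width: 40.4
```

Run:
```python
from h import *
plan(j2w(-75,-10,200),-U)
```

```text
axes x [-0.986 -0.169 -0.   ] y [ 0.    -0.001 -1.   ] z [ 0.169 -0.986  0.001]
jig pos [ 22.3 303.6 250.4] J [ 0.62  0.18 -0.29  0.   -1.11  1.12] F [-1.   0.3  0.5] t 2.1333
[ 9.51  5.07 31.43] [-0.1 -0.4 -0. ] [ 0.000e+00  1.796e+02 -1.000e-01]
```

```bash
python3 -m inch '[[0.47,9.5,5.0,31.4,0,-0.4,0],[0.47,9.5,5.0,31.4,0,-0.4,0],[0.47,9.5,5.0,31.4,0,-0.4,0],[0.47,9.5,5.0,31.4,0,-0.4,0],[0.47,9.5,5.0,31.4,0,-0.4,0],[0.47,9.5,5.0,31.4,0,-0.4,0],[0.47,9.5,5.0,31.4,0,-0.4,0],[0.47,9.5,5.0,31.4,0,-0.4,0],[0.47,9.5,5.0,31.4,0,-0.4,0],[0.47,9.5,5.0,31.4,0,-0.4,0],[0.47,9.5,5.0,31.4,0,-0.4,0]]'
python3 - <<'E'
from h import *
plan(j2w(-115,-10,60),-U)
im=arm.get_image("wrist"); cv2.imwrite("pics/w1.png",im[:,:,::-1])
E
```

```text
clock: 3.05
position: [440.9, -175.3, 200.4]
ee_rot: [0.064, -0.704, 0.704, -0.065]
contact_force: [0.4, -0.2, -0.0]
gripper_width: 40.4
axes x [-0.983 -0.182 -0.   ] y [ 0.  0. -1.] z [ 0.182 -0.983  0.   ]
jig pos [-73.7  -5.6 200.4] J [-0.03  0.17 -0.42 -0.   -0.97  1.79] F [ 0.4 -0.2 -0. ] t 3.05
[ 4.13 14.04  0.41] [-0.   0.3 -0. ] [  -0.  -179.7    0. ]
```

View pics/w1.png

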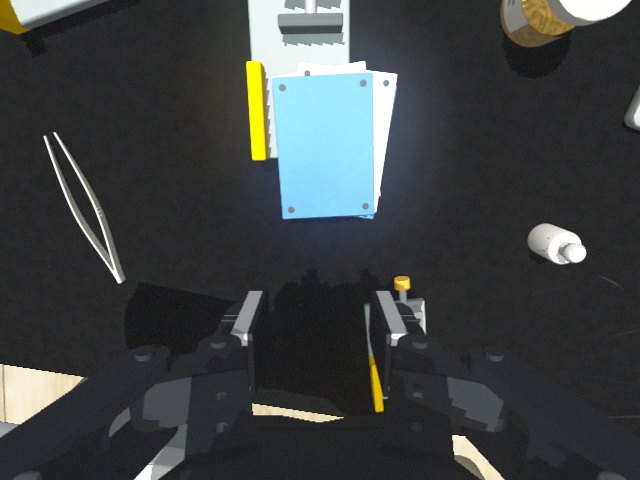

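Run:
```python
from h import *
im=cv2.imread('pics/w1.png')
cv2.imwrite('pics/w1c.png',cv2.resize(im[0:230,235:415],None,fx=2.6*1.6,fy=2.6,interpolation=cv2.INTER_CUBIC)[:, :800])
cv2.imwrite('pics/w1c.png',cv2.resize(im[0:230,225:425],None,fx=2.6,fy=2.6,interpolation=cv2.INTER_CUBIC))
c=cam("wrist")
for uv,z,n in (((249,2),14,'L'),((249,58),14,'L'),((349,2),14,'R'),((350,60),14,'R'),((247,62),36,'fence xmax outer'),((261,62),36,'fence xmax in'),((266,159),36,'fence xmin in'),((279,33),36,'pad face L'),((343,32),36,'pad face R'),((273,76),38,'p4'),((372,71),38,'p4'),((282,219),38,'p4'),((374,214),38,'p4')):
    p=back(c,uv,z)[0]; print(n,p.round(1),w2j(p).round(1))
```

```text
L [587.7 -95.9  14. ] [84.8 46.7 14. ]
L [ 551.5 -100.8   14. ] [48.2 48.2 14. ]
R [ 600.8 -166.    14. ] [ 85.3 -24.6  14. ]
R [ 563.8 -174.4   14. ] [ 47.4 -26.4  14. ]
fence xmax outer [ 545.5 -104.1   36. ] [41.8 46.  36. ]
fence xmax in [ 547.3 -113.6   36. ] [41.9 36.4 36. ]
fence xmin in [ 483.3 -126.6   36. ] [-23.4  34.9  36. ]
pad face L [ 567.3 -123.    36. ] [59.9 23.6 36. ]
pad face R [ 575.9 -165.3   36. ] [ 60.9 -19.6  36. ]
p4 [ 539.8 -123.3   38. ] [32.7 28.1 38. ]
p4 [ 555.4 -189.7   38. ] [ 36.4 -40.   38. ]
p4 [ 441.5 -145.3   38. ] [-67.8  23.8  38. ]
p4 [ 458.1 -213.2   38. ] [-63.5 -45.9  38. ]
```

View pics/w1c.png

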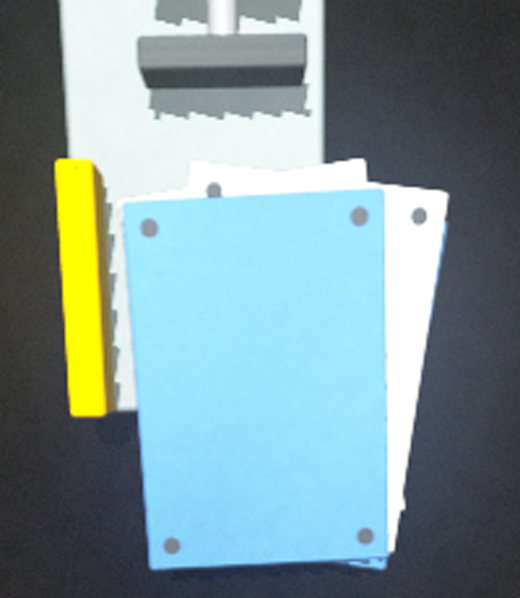

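```bash
python3 - <<'E'
from h import *
c=cam("wrist")
p=back(c,[(402,278),(366,305),(425,300)],20); print(p,[w2j(q).round() for q in p])
print(proj(cam("wrist"),[arm.read_state()['position']]))
E
python3 -m inch '[[0.47,4.1,10,0.4,0,0.3,0],[0.47,4.1,10,0.4,0,0.3,0],[0.47,4.1,10,0.4,0,0.3,0],[0.47,4.1,15,0.4,0,0.3,0],[0.47,4.1,15,0.4,0,0.3,0],[0.47,4.1,15,0.4,0,0.3,0]]'
```

```text
[[ 405.87029221 -251.68893388   20.        ]
 [ 376.1505024  -227.21162818   20.        ]
 [ 389.96713005 -275.8688662    20.        ]] [array([-122.,  -75.,   20.]), array([-147.,  -45.,   20.]), array([-142.,  -96.,   20.])]
[[320.88578701 330.30187201]]
clock: 3.6
position: [400.2, -185.5, 48.6]
ee_rot: [-0.066, 0.705, -0.704, 0.062]
contact_force: [0.3, 0.9, 0.3]
gripper_width: 40.4
```

```bash
python3 -m inch '[[0.47,0,1.5,0,0,0,0],[0.47,0,2.6,0,0,0,0],[0.47,0,2.6,0,0,0,0],[0.47,0,2.6,0,0,0,0]]'
python3 - <<'E'
from h import *
plan(j2w(-85,-10,23),-U)
im=arm.get_image("scene"); cv2.imwrite("pics/s2.png",cv2.resize(im[180:300,220:460,::-1],None,fx=3.3,fy=3.3,interpolation=cv2.INTER_CUBIC))
E
```

```text
clock: 3.93
position: [403.0, -186.3, 25.9]
ee_rot: [0.063, -0.704, 0.704, -0.065]
contact_force: [0.0, -0.0, -0.4]
gripper_width: 40.0
axes x [-0.984 -0.179 -0.003] y [ 0.003 -0.    -1.   ] z [ 0.179 -0.984  0.001]
jig pos [-113.    -9.8   25.9] J [-0.06  0.4  -0.7   0.   -0.47  1.81] F [ 0.  -0.  -0.4] t 3.9333
[-2.8   0.29  0.03] [-0.1  0.2 -0.1] [-2.000e-01 -1.798e+02  1.000e-01]
```

View pics/s2.png

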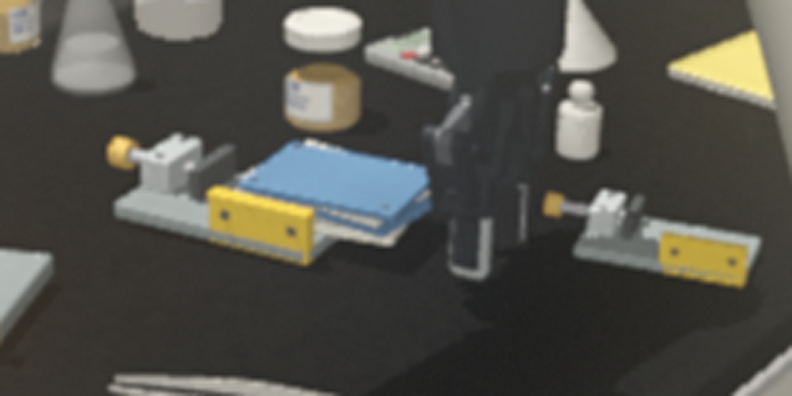

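Run:
```python
from h import *
c=cam("scene"); im=arm.get_image("scene")
s=arm.read_state(); j=w2j(s['position']); print(j)
b=im[200:290,310:430,::-1].copy(); b=cv2.resize(b,None,fx=6.5,fy=6.5,interpolation=cv2.INTER_CUBIC)
for y,col in ((20,(0,0,255)),(33,(0,255,0))):
  for x in (-11,11):
    for z in range(0,60,10):
        p=(proj(c,[j2w(j[0]+x,j[1]+y,z)])[0]-[310,200]+.5)*6.5
        cv2.circle(b,tuple(p.astype(int)),3,col,-1); cv2.putText(b,str(z),tuple(p.astype(int)+4),0,.4,col,1)
cv2.imwrite("pics/s3.png",b)
```

```text
[-113.15345399   -9.96395115   25.99954572]
```

View pics/s3.png

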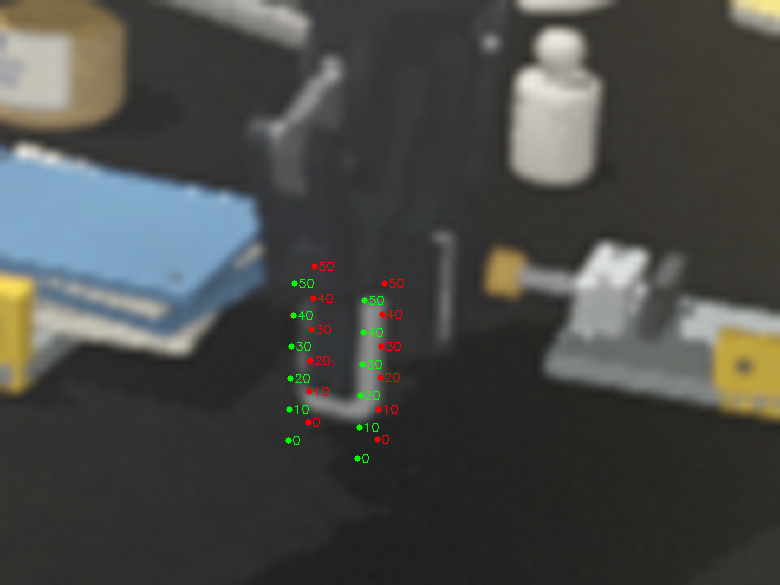

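```bash
python3 -m inch '[[0.47,0,0.4,0,0,0.2,0],[0.47,-1,0.4,0,0,0.2,0],[0.47,-2,0.4,0,0,0.2,0],[0.47,-2.6,0.4,0,0,0.2,0],[0.47,-2.6,0.4,0,0,0.2,0]]'; python3 -m inch '[[0.47,-0.2,0,0,0,0,0],[0.47,-0.4,0,0,0,0,0],[0.47,-0.6,0,0,0,0,0],[0.47,-0.8,0,0,0,0,0],[0.47,-1.0,0,0,0,0,0]]'; python3 -m inch '[[0.47,-0.2,0,0,0,0,0],[0.47,-0.4,0,0,0,0,0],[0.47,-0.6,0,0,0,0,0],[0.47,-0.8,0,0,0,0,0],[0.47,-1.0,0,0,0,0,0]]'
python3 - <<'E'
from h import *
s=arm.read_state(); print(w2j(s['position']), s['contact_force']@U, s['contact_force']@V, s['clock'])
im=arm.get_image("wrist"); cv2.imwrite("pics/w4.png",im[:,:,::-1])
E
```

```text
clock: 4.45
position: [429.4, -182.0, 20.6]
ee_rot: [0.061, -0.704, 0.705, -0.063]
contact_force: [1.1, -0.2, 0.3]
gripper_width: 39.9
clock: 4.87
position: [436.6, -180.4, 20.3]
ee_rot: [-0.062, 0.704, -0.704, 0.062]
contact_force: [-0.2, 0.5, 0.2]
gripper_width: 40.2
clock: 5.28
position: [446.6, -178.6, 20.3]
ee_rot: [-0.062, 0.704, -0.704, 0.062]
contact_force: [0.3, -0.4, -0.1]
gripper_width: 40.3
[-68.73202186  -9.86722038  20.28808471] 0.19970334784695262 -0.42758056856772675 5.2833
```

View pics/w4.png

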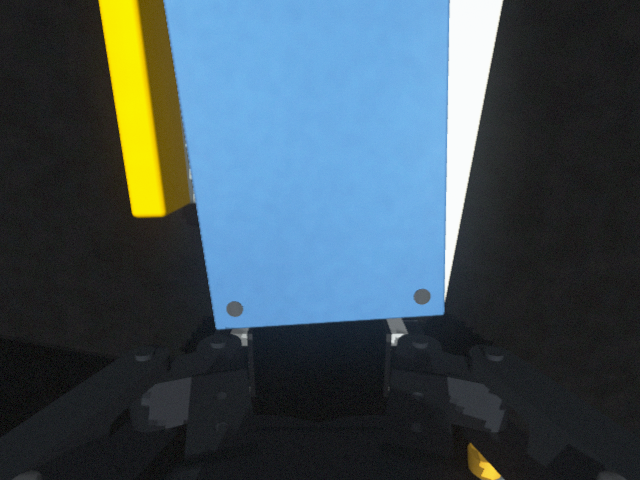

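Run:
```python
from h import *
c=cam("wrist"); print([w2j(p).round(1) for p in back(c,[(218,329),(443,316),(165,0),(447,0)],38)])
s=arm.read_state()
j=w2j(s['position'])
for y in (20,-20):
  for x in (-11,0,11):
    print(y,x,proj(c,[j2w(j[0]+x,j[1]+y,3),j2w(j[0]+x,j[1]+y,40)]).round())
```

```text
[array([-58.1,  21.6,  38. ]), array([-53.9, -46.8,  38. ]), array([30.7, 28.1, 38. ]), array([ 30.5, -40.7,  38. ])]
20 -11 [[272. 334.]
 [258. 392.]]
20 0 [[271. 309.]
 [256. 362.]]
20 11 [[270. 284.]
 [254. 329.]]
-20 -11 [[370. 334.]
 [385. 392.]]
-20 0 [[371. 309.]
 [386. 361.]]
-20 11 [[372. 283.]
 [388. 329.]]
```

```bash
python3 -m inch '[[0.47,-0.2,0,0,0,0,0],[0.47,-0.4,0,0,0,0,0],[0.47,-0.6,0,0,0,0,0],[0.47,-0.8,0,0,0,0,0],[0.47,-1.0,0,0,0,0,0]]';  python3 -m inch '[[0.47,-0.1,0,0,0,0,0],[0.47,-0.2,0,0,0,0,0],[0.47,-0.3,0,0,0,0,0],[0.47,-0.4,0,0,0,0,0]]'
python3 - <<'E'
from h import *
s=arm.read_state(); print(w2j(s['position']), s['contact_force']@U, s['contact_force']@V, s['clock'])
im=arm.get_image("wrist"); cv2.imwrite("pics/w5.png",im[:,:,::-1])
im=arm.get_image("top"); cv2.imwrite('pics/t5.png',cv2.resize(im[150:280,330:430,::-1],None,fx=4.4,fy=4.4,interpolation=cv2.INTER_CUBIC))
E
```

```text
clock: 5.75
position: [456.5, -176.8, 20.3]
ee_rot: [-0.062, 0.704, -0.704, 0.062]
contact_force: [-0.2, -1.4, -0.0]
gripper_width: 40.1
clock: 6.08
position: [460.1, -176.2, 20.3]
ee_rot: [-0.062, 0.704, -0.704, 0.061]
contact_force: [-1.0, -0.1, 1.1]
gripper_width: 40.1
[-54.99106832  -9.86344597  20.27366725] -1.0047587081411207 0.04372645711088297 6.0833
```

View pics/t5.png

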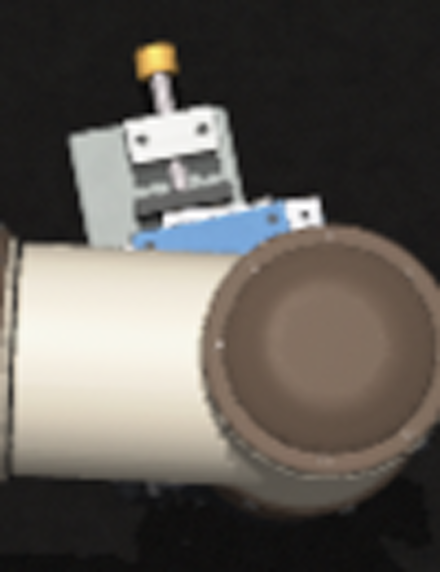

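```bash
for i in 1; do python3 -m inch '[[0.47,-0.1,0,0,0,0,0],[0.47,-0.2,0,0,0,0,0],[0.47,-0.3,0,0,0,0,0]]'; done; python3 -m inch '[[0.47,-0.1,0,0,0,0,0],[0.47,-0.2,0,0,0,0,0]]'
```

```text
clock: 6.43
position: [463.0, -175.7, 20.3]
ee_rot: [-0.062, 0.704, -0.704, 0.061]
contact_force: [-1.3, -0.5, -0.1]
gripper_width: 40.3
clock: 6.6
position: [464.6, -175.3, 20.1]
ee_rot: [-0.062, 0.705, -0.704, 0.061]
contact_force: [-1.5, -0.6, 1.1]
gripper_width: 40.2
```

```bash
python3 -m inch '[[0.47,-0.1,0,0,0,0,0],[0.47,-0.1,0,0,0,0,0]]'; python3 -m inch '[[0.47,-0.1,0,0,0,0,0],[0.47,-0.1,0,0,0,0,0]]'
```

```text
clock: 6.77
position: [466.0, -175.1, 20.2]
ee_rot: [-0.062, 0.704, -0.704, 0.061]
contact_force: [-2.6, -0.0, -0.1]
gripper_width: 40.1
clock: 6.93
position: [466.9, -174.9, 20.2]
ee_rot: [-0.062, 0.704, -0.704, 0.061]
contact_force: [-1.5, 0.1, -0.7]
gripper_width: 40.1
```

```bash
python3 -m inch '[[0.47,-0.1,0,0,0,0,0],[0.47,-0.1,0,0,0,0,0]]'; python3 -m inch '[[0.47,-0.1,0,0,0,0,0],[0.47,-0.1,0,0,0,0,0]]'
```

```text
clock: 7.1
position: [467.8, -174.8, 20.2]
ee_rot: [-0.062, 0.704, -0.704, 0.061]
contact_force: [-2.9, 0.4, 0.1]
gripper_width: 40.4
clock: 7.27
position: [468.5, -174.6, 20.1]
ee_rot: [-0.062, 0.705, -0.704, 0.061]
contact_force: [-3.6, 0.7, 0.2]
gripper_width: 40.0
```

```bash
python3 -m inch '[[0.47,-0.1,0,0,0,0,0],[0.47,-0.1,0,0,0,0,0]]'
```

```text
clock: 7.43
position: [468.6, -174.5, 20.0]
ee_rot: [-0.063, 0.705, -0.704, 0.06]
contact_force: [-5.6, -0.7, 2.2]
gripper_width: 40.3
```

```bash
python3 -m inch '[[0.47,-0.1,0,0,0,0,0],[0.47,-0.1,0,0,0,0,0]]'
python3 - <<'E'
from h import *
s=arm.read_state(); print(w2j(s['position']), s['contact_force']@U, s['contact_force']@V, s['clock'])
im=arm.get_image("wrist"); cv2.imwrite("pics/w6.png",im[:,:,::-1])
E
```

```text
clock: 7.6
position: [468.6, -174.4, 19.9]
ee_rot: [-0.064, 0.705, -0.704, 0.06]
contact_force: [-7.6, -1.5, 2.7]
gripper_width: 40.1
[-46.29734921  -9.59025631  19.91265692] -7.720699892039208 -0.17363643841942478 7.6
```

View pics/w6.png

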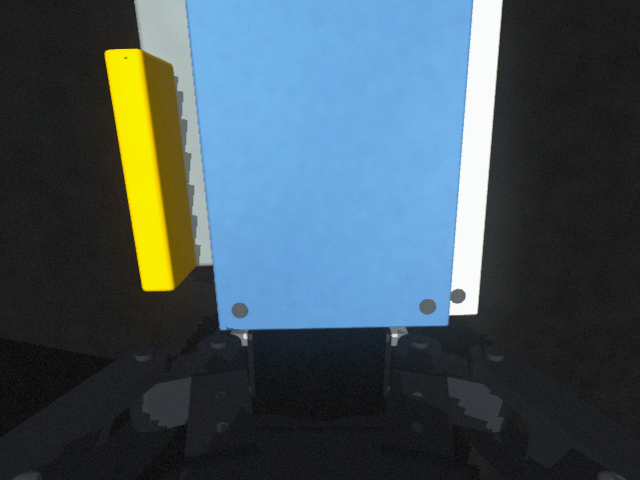

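```bash
python3 -m inch '[[0.47,0.3,0,0,0,0,0],[0.47,1,0,0,0,0,0],[0.47,2.5,0,0,0,0,0],[0.47,3,-3,0,0,0,0],[0.6,3,-7,0,0,0,0],[0.7,3,-10,0,0,0,0],[0.7,3,-11,0,0,0,0]]'
python3 - <<'E'
from h import *
plan(j2w(14.5,-85,130),V)
im=arm.get_image("wrist"); cv2.imwrite("pics/w7.png",im[:,:,::-1])
E
```

```text
clock: 8.23
position: [445.7, -180.1, 135.8]
ee_rot: [0.058, -0.703, 0.705, -0.067]
contact_force: [0.5, -0.2, -0.5]
gripper_width: 59.3
axes x [-0.984 -0.175 -0.013] y [ 0.013 -0.002 -1.   ] z [ 0.175 -0.985  0.004]
jig pos [-69.9 -11.1 135.8] J [-0.04  0.26 -0.51  0.   -0.79  1.79] F [ 0.5 -0.2 -0.5] t 8.2333
[-8.44  0.72  7.38] [ 0.4 89.9 -0.8] [ -0.8 -90.   -0.4]
```

View pics/w7.png

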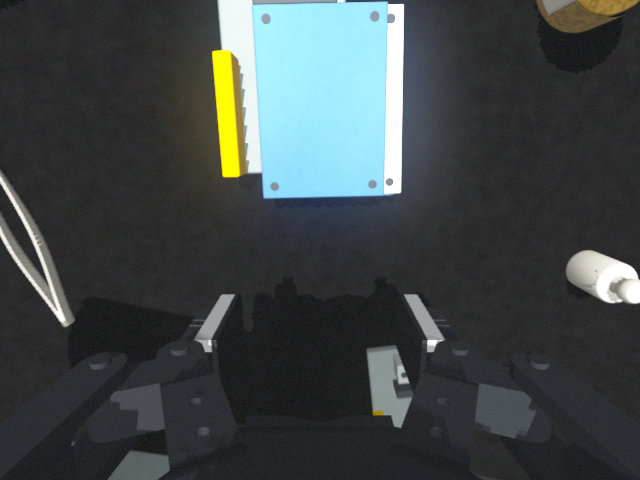

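```bash
python3 -m inch '[[0.7,-3,0.3,7.4,0.4,89.9,-0.8],[0.7,-5,0.7,7.4,0.4,89.9,-0.8],[0.7,-8.4,0.7,7.4,0.4,89.9,-0.8],[0.7,-8.4,0.7,7.4,0.4,89.9,-0.8],[0.7,-8.4,0.7,7.4,0.4,89.9,-0.8],[0.7,-8.4,0.7,7.4,0.4,89.9,-0.8],[0.7,-8.4,0.7,7.4,0.4,89.9,-0.8],[0.7,-8.4,0.7,7.4,0.4,89.9,-0.8],[0.7,-8.4,0.7,7.4,0.4,89.9,-0.8],[0.7,-8.4,0.7,7.4,0.4,89.9,-0.8],[0.7,-8.4,0.7,7.4,0.4,89.9,-0.8],[0.7,-8.4,0.7,7.4,0.4,89.9,-0.8],[0.7,-8.4,0.7,7.4,0.4,89.9,-0.8],[0.7,-8.4,0.7,7.4,0.4,89.9,-0.8]]'
python3 - <<'E'
from h import *
plan(j2w(14.5,-85,19.5),V)
E
```

```text
clock: 9.45
position: [537.8, -237.8, 122.8]
ee_rot: [-0.451, -0.54, 0.544, 0.458]
contact_force: [0.5, 0.3, -0.0]
gripper_width: 59.9
axes x [-0.174  0.985  0.004] y [-0.012  0.002 -1.   ] z [-0.985 -0.174  0.012]
jig pos [ 10.6 -84.2 122.8] J [-0.14  0.45 -0.24 -0.   -0.89  0.32] F [ 0.5  0.3 -0. ] t 9.45
[-0.12 10.33 -0.51] [-0.7 -0.1  0.2] [ -0.4 179.9  -1.1]
```

```bash
python3 -m inch '[[0.7,-0.1,4,-0.5,-0.7,-0.1,0.2],[0.7,-0.1,7,-0.5,-0.7,-0.1,0.2],[0.7,-0.1,10,-0.5,-0.7,-0.1,0.2],[0.7,-0.1,10.3,-0.5,-0.7,-0.1,0.2],[0.7,-0.1,10.3,-0.5,-0.7,-0.1,0.2]]'
python3 - <<'E'
from h import *
plan(j2w(14.5,-65,19.5),V)
E
```

```text
clock: 9.87
position: [539.9, -237.5, 18.5]
ee_rot: [-0.452, -0.542, 0.544, 0.455]
contact_force: [-0.1, -0.2, 1.3]
gripper_width: 59.8
axes x [-0.179  0.984  0.002] y [-0.005  0.001 -1.   ] z [-0.984 -0.179  0.005]
jig pos [ 12.8 -84.3  18.5] J [-0.14  0.59 -0.33 -0.   -0.66  0.32] F [-0.1 -0.2  1.3] t 9.8667
[ 1.93 -0.1  -0.17] [-0.3  0.2  0.1] [   0.2 -179.8    0.4]
```

```bash
python3 -m inch '[[0.7,0.6,-0.1,-0.2,-0.3,0.2,0],[0.7,1.2,-0.1,-0.2,-0.3,0.2,0],[0.7,1.6,-0.1,-0.2,-0.3,0.2,0],[0.7,2.0,-0.1,-0.2,-0.3,0.2,0]]'; python3 -m inch '[[0.7,0.2,0,0,0,0,0],[0.7,0.4,0,0,0,0,0],[0.7,0.6,0,0,0,0,0],[0.7,0.8,0,0,0,0,0]]';  python3 - <<'E'
from h import *
plan(j2w(14.5,-45,19.5),V)
im=arm.get_image("wrist"); cv2.imwrite("pics/w8.png",im[:,:,::-1])
E
```

```text
clock: 10.2
position: [540.2, -217.1, 23.1]
ee_rot: [0.456, 0.544, -0.54, -0.452]
contact_force: [-0.1, -0.8, 0.3]
gripper_width: 59.6
clock: 10.53
position: [537.9, -209.6, 21.5]
ee_rot: [0.455, 0.543, -0.54, -0.454]
contact_force: [0.0, -1.0, 0.2]
gripper_width: 59.9
axes x [-0.174  0.985  0.001] y [ 0.004  0.002 -1.   ] z [-0.985 -0.174 -0.004]
jig pos [ 15.7 -56.5  21.5] J [-0.09  0.56 -0.37 -0.   -0.64  0.27] F [ 0.  -1.   0.2] t 10.5333
[1.15 0.2  0.13] [ 0.3 -0.1  0. ] [-1.000e-01  1.799e+02  4.000e-01]
```

View pics/w8.png

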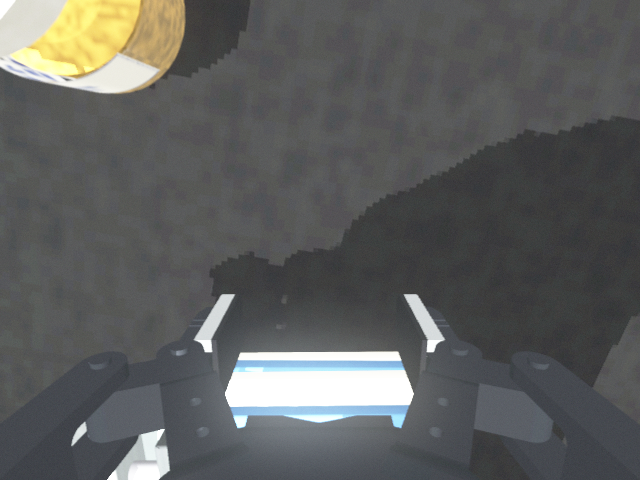

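```bash
python3 -m inch '[[0.7,0.15,0,0,0,0,0],[0.7,0.3,0,0,0,0,0],[0.7,0.45,0,0,0,0,0],[0.7,0.6,0,0,0,0,0]]'; python3 -m inch '[[0.7,0.1,0.1,0,0,0,0],[0.7,0.2,0.1,0,0,0,0]]';  python3 - <<'E'
from h import *
plan(j2w(14.5,-45,19.5),V)
E
```

```text
clock: 10.92
position: [536.7, -203.8, 21.2]
ee_rot: [0.455, 0.543, -0.54, -0.454]
contact_force: [-0.1, 0.3, -0.3]
gripper_width: 60.1
clock: 11.08
position: [536.4, -201.7, 20.1]
ee_rot: [0.455, 0.543, -0.54, -0.454]
contact_force: [0.4, -0.7, -0.4]
gripper_width: 59.8
axes x [-0.174  0.985  0.001] y [ 0.004  0.002 -1.   ] z [-0.985 -0.174 -0.004]
jig pos [ 15.6 -48.5  20.1] J [-0.08  0.56 -0.38 -0.   -0.63  0.26] F [ 0.4 -0.7 -0.4] t 11.0833
[0.34 0.06 0.11] [ 0.2 -0.1  0.1] [-1.000e-01  1.799e+02  4.000e-01]
```

```bash
python3 -m inch '[[0.7,0.1,0,0,0,0,0],[0.7,0.1,0,0,0,0,0]]'; python3 -m inch '[[0.7,0.1,0,0,0,0,0],[0.7,0.1,0,0,0,0,0]]'
```

```text
clock: 11.25
position: [536.2, -200.7, 20.2]
ee_rot: [0.455, 0.543, -0.54, -0.454]
contact_force: [-0.2, 0.5, 0.1]
gripper_width: 59.8
clock: 11.42
position: [536.5, -200.3, 20.4]
ee_rot: [0.455, 0.543, -0.541, -0.453]
contact_force: [0.3, -2.9, -0.6]
gripper_width: 59.6
```

```bash
python3 -m inch '[[0.7,0.1,0,0,0,0,0],[0.7,0.1,0,0,0,0,0]]'
```

```text
clock: 11.58
position: [536.7, -200.2, 20.6]
ee_rot: [0.456, 0.543, -0.541, -0.453]
contact_force: [1.6, -7.7, -1.8]
gripper_width: 59.5
```

```bash
python3 -m inch '[[0.7,-0.2,0,0,0,0,0],[0.7,-1,0,0,0,0,0],[0.7,-2.5,0,0,0,0,0],[0.7,-3,-3,0,0,0,0],[0.7,-3,-7,0,0,0,0],[0.7,-3,-11,0,0,0,0],[0.47,-3,-11,0,0,0,0]]'
python3 - <<'E'
from h import *
plan(j2w(-75,-4,150),-U)
im=arm.get_image("wrist"); cv2.imwrite("pics/w9.png",im[:,:,::-1])
E
```

```text
clock: 12.17
position: [545.6, -230.3, 138.9]
ee_rot: [0.46, 0.546, -0.538, -0.448]
contact_force: [0.5, -0.5, 0.9]
gripper_width: 49.2
axes x [-0.175  0.985 -0.006] y [ 0.019 -0.003 -1.   ] z [-0.984 -0.175 -0.019]
jig pos [ 19.6 -78.2 138.9] J [-0.13  0.42 -0.24  0.   -0.89  0.3 ] F [ 0.5 -0.5  0.9] t 12.1667
[ 7.4  -1.33  9.44] [  0.6 -90.   -1.1] [ 1.1 89.9  0.6]
```

Now swing back to the x− side for the second tap, and look from there.

```bash
python3 -m inch '[[0.47,0,-1.3,4,0.6,-90,-1.1],[0.47,0,-1.3,8,0.6,-90,-1.1],[0.47,4,-1.3,9.4,0.6,-90,-1.1],[0.47,7.4,-1.3,9.4,0.6,-90,-1.1],[0.47,7.4,-1.3,9.4,0.6,-90,-1.1],[0.47,7.4,-1.3,9.4,0.6,-90,-1.1],[0.47,7.4,-1.3,9.4,0.6,-90,-1.1],[0.47,7.4,-1.3,9.4,0.6,-90,-1.1],[0.47,7.4,-1.3,9.4,0.6,-90,-1.1],[0.47,7.4,-1.3,9.4,0.6,-90,-1.1],[0.47,7.4,-1.3,9.4,0.6,-90,-1.1],[0.47,7.4,-1.3,9.4,0.6,-90,-1.1],[0.47,7.4,-1.3,9.4,0.6,-90,-1.1],[0.47,7.4,-1.3,9.4,0.6,-90,-1.1]]'
python3 - <<'E'
from h import *
plan(j2w(-75,-4,20.5),-U)
im=arm.get_image("wrist"); cv2.imwrite("pics/w10.png",im[:,:,::-1])
cv2.imwrite('pics/w10c.png',cv2.resize(im[0:230,215:425,::-1],None,fx=2.6,fy=2.6,interpolation=cv2.INTER_CUBIC))
E
```

```text
clock: 13.38
position: [434.7, -172.0, 142.2]
ee_rot: [-0.068, 0.706, -0.702, 0.056]
contact_force: [0.1, 0.1, -0.2]
gripper_width: 40.0
axes x [-0.985 -0.175  0.016] y [-0.017  0.005 -1.   ] z [ 0.174 -0.985 -0.007]
jig pos [-79.3  -1.3 142.2] J [-0.03  0.24 -0.51 -0.01 -0.84  1.78] F [ 0.1  0.1 -0.2] t 13.3833
[-0.63 12.16  0.37] [ 0.4 -0.1  0.9] [ -1.5 179.9   0.7]
```

View pics/w10c.png

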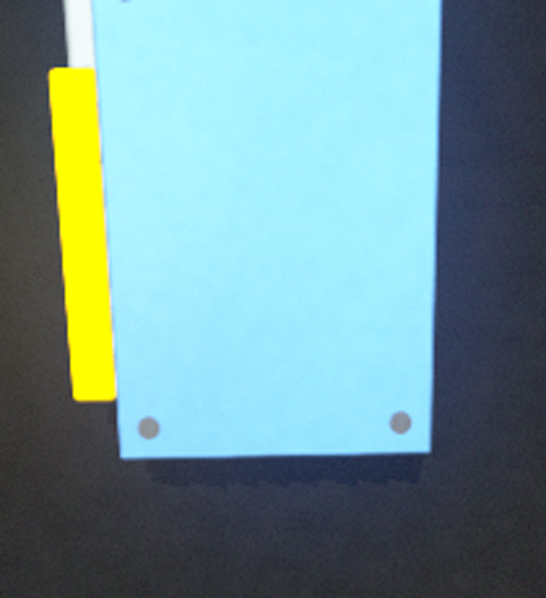

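```bash
python3 -m inch '[[0.47,-0.6,4,0.4,0.4,-0.1,0.9],[0.47,-0.6,8,0.4,0.4,-0.1,0.9],[0.47,-0.6,11,0.4,0.4,-0.1,0.9],[0.47,-0.6,12.1,0.4,0.4,-0.1,0.9],[0.47,-0.6,12.1,0.4,0.4,-0.1,0.9]]'
python3 - <<'E'
from h import *
plan(j2w(-50,-4,20.5),-U)
E
```

```text
clock: 13.85
position: [438.0, -174.5, 19.2]
ee_rot: [-0.064, 0.705, -0.704, 0.06]
contact_force: [-0.3, 0.8, -0.3]
gripper_width: 40.0
axes x [-0.985 -0.173  0.006] y [-0.006  0.    -1.   ] z [ 0.173 -0.985 -0.001]
jig pos [-76.4  -4.3  19.2] J [-0.03  0.45 -0.63  0.   -0.5   1.78] F [-0.3  0.8 -0.3] t 13.85
[-2.64 -0.14 -0.04] [ 0.1 -0.2  0.3] [-5.000e-01  1.798e+02  1.000e-01]
```

```bash
python3 -m inch '[[0.47,-1,-0.1,0,0,-0.2,0],[0.47,-2,-0.1,0,0,-0.2,0],[0.47,-2.4,-0.1,0,0,-0.2,0],[0.47,-2.5,-0.1,0,0,-0.2,0]]'; python3 -m inch '[[0.47,-0.1,0,0,0,0,0],[0.47,-0.2,0,0,0,0,0],[0.47,-0.2,0,0,0,0,0]]';python3 -m inch '[[0.47,-0.1,0,0,0,0,0],[0.47,-0.1,0,0,0,0,0]]'
```

```text
clock: 14.18
position: [466.7, -170.0, 23.5]
ee_rot: [0.062, -0.704, 0.705, -0.065]
contact_force: [-0.4, -0.5, -0.2]
gripper_width: 40.0
clock: 14.43
position: [466.6, -169.8, 23.1]
ee_rot: [0.063, -0.704, 0.704, -0.064]
contact_force: [0.4, -0.2, -0.3]
gripper_width: 39.9
clock: 14.6
position: [467.4, -169.6, 23.0]
ee_rot: [0.063, -0.704, 0.704, -0.064]
contact_force: [0.5, -0.3, 0.1]
gripper_width: 40.3
```

```bash
python3 -m inch '[[0.47,-0.05,0.2,0,0,0,0],[0.47,-0.1,0.2,0,0,0,0]]';python3 -m inch '[[0.47,-0.1,0,0,0,0,0],[0.47,-0.1,0,0,0,0,0]]'
```

```text
clock: 14.77
position: [467.6, -169.5, 20.5]
ee_rot: [0.064, -0.704, 0.704, -0.063]
contact_force: [-1.6, -0.4, 0.5]
gripper_width: 40.1
clock: 14.93
position: [467.6, -169.3, 20.4]
ee_rot: [-0.065, 0.704, -0.704, 0.062]
contact_force: [-4.2, -0.4, 0.9]
gripper_width: 40.1
```

```bash
python3 -m inch '[[0.47,-0.1,0,0,0,0,0],[0.47,-0.1,0,0,0,0,0]]'
python3 - <<'E'
from h import *
s=arm.read_state(); print(w2j(s['position']), s['contact_force']@U, s['contact_force']@V, s['clock'])
E
```

```text
clock: 15.1
position: [467.6, -169.2, 20.3]
ee_rot: [-0.065, 0.704, -0.704, 0.061]
contact_force: [-5.5, -0.5, 2.8]
gripper_width: 39.9
[-46.34665827  -4.32335802  20.26071229] -5.459593623745593 0.4689699341428739 15.1
```

```bash
python3 -m inch '[[0.47,0.3,0,0,0,0,0],[0.47,1,0,0,0,0,0],[0.47,2.5,0,0,0,0,0],[0.47,3,-4,0,0,0,0],[0.6,3,-8,0,0,0,0],[0.7,3,-12,0,0,0,0],[0.7,3,-15,0,0,0,0],[0.7,3,-15,0,0,0,0]]'
python3 - <<'E'
from h import *
c=cam("wrist")
im=arm.get_image("wrist"); 
cv2.imwrite('pics/w11c.png',cv2.resize(im[0:250,205:435,::-1],None,fx=2.4,fy=2.4,interpolation=cv2.INTER_CUBIC))
c2=cam("scene"); im=arm.get_image("scene"); cv2.imwrite('pics/s11.png',cv2.resize(im[195:275,240:370,::-1],None,fx=6,fy=6,interpolation=cv2.INTER_CUBIC))
plan(j2w(14.5,-85,130),V)
E
```

```text
clock: 15.77
position: [445.5, -175.1, 178.1]
ee_rot: [0.058, -0.703, 0.706, -0.07]
contact_force: [0.4, 0.1, -0.9]
gripper_width: 59.7
axes x [-0.984 -0.179 -0.007] y [ 0.007 -0.    -1.   ] z [ 0.179 -0.984  0.001]
jig pos [-72.6  -4.8 172.5] J [-0.03  0.21 -0.47 -0.   -0.89  1.78] F [-0.4 -0.2 -0.4] t 15.8667
[-8.66  4.32  8.03] [ 0.2 90.2 -0.4] [ -0.4 -89.8  -0.2]
```

View pics/w11c.png

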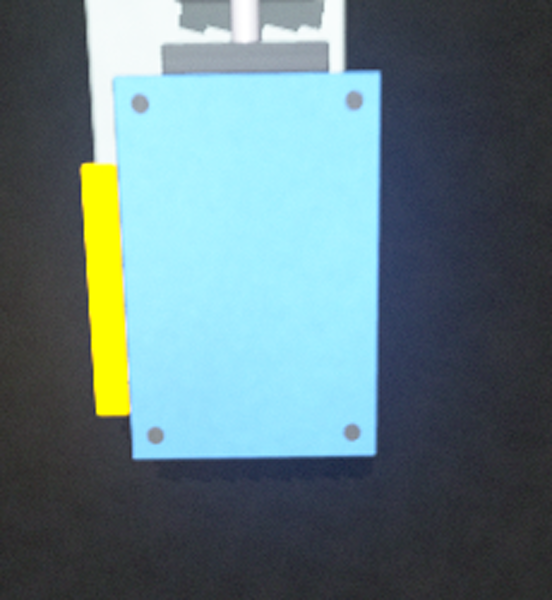

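View pics/s11.png

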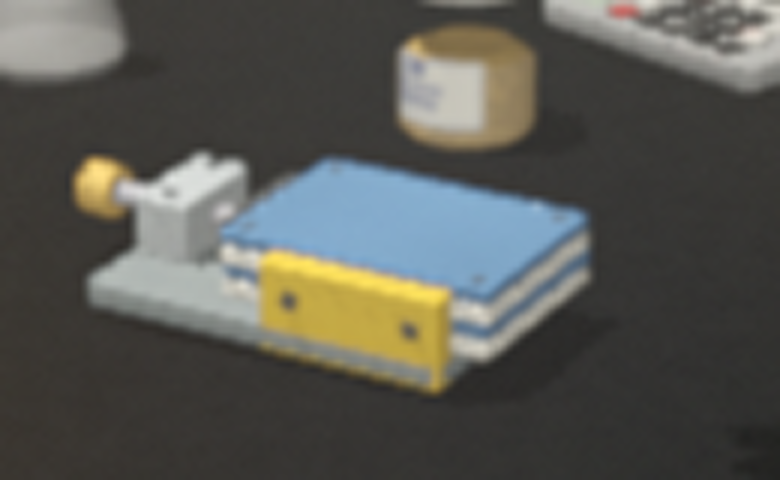

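```bash
python3 -m inch '[[0.7,-1,1,4,0.2,90.2,-0.4],[0.7,-3,2,8,0.2,90.2,-0.4],[0.7,-6,3,8,0.2,90.2,-0.4],[0.7,-8.7,4.3,8,0.2,90.2,-0.4],[0.7,-8.7,4.3,8,0.2,90.2,-0.4],[0.7,-8.7,4.3,8,0.2,90.2,-0.4],[0.7,-8.7,4.3,8,0.2,90.2,-0.4],[0.7,-8.7,4.3,8,0.2,90.2,-0.4],[0.7,-8.7,4.3,8,0.2,90.2,-0.4],[0.7,-8.7,4.3,8,0.2,90.2,-0.4],[0.7,-8.7,4.3,8,0.2,90.2,-0.4],[0.7,-8.7,4.3,8,0.2,90.2,-0.4],[0.7,-8.7,4.3,8,0.2,90.2,-0.4],[0.7,-8.7,4.3,8,0.2,90.2,-0.4],[0.7,-8.7,4.3,8,0.2,90.2,-0.4]]'
python3 - <<'E'
from h import *
plan(j2w(14.5,-72,20.5),V)
im=arm.get_image("wrist"); cv2.imwrite("pics/w12.png",im[:,:,::-1])
E
```

```text
clock: 17.12
position: [540.2, -237.4, 126.4]
ee_rot: [-0.451, -0.541, 0.544, 0.456]
contact_force: [0.1, -0.1, 0.6]
gripper_width: 60.0
axes x [-0.177  0.984  0.003] y [-0.008  0.001 -1.   ] z [-0.984 -0.177  0.008]
jig pos [ 13.1 -84.2 126.4] J [-0.14  0.44 -0.24 -0.   -0.9   0.32] F [ 0.1 -0.1  0.6] t 17.1167
[ 1.19 10.59 -0.23] [-0.4  0.1  0.2] [   0.2 -179.9    0.7]
```

View pics/w12.png

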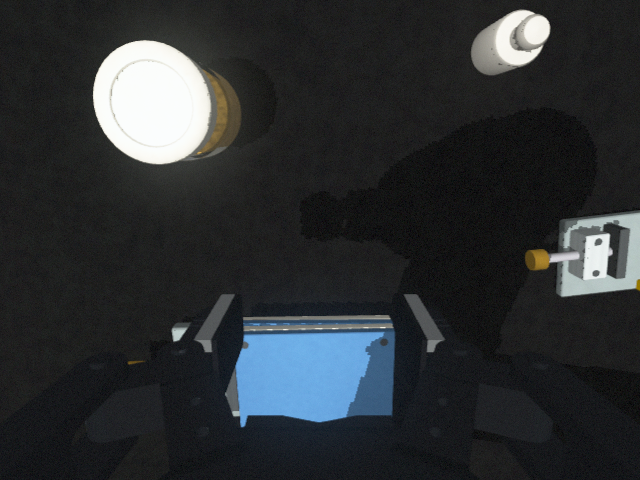

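```bash
python3 -m inch '[[0.7,0,4,-0.2,-0.4,0.1,0.2],[0.7,0,8,-0.2,-0.4,0.1,0.2],[0.7,0.6,10.3,-0.2,-0.4,0.1,0.2],[0.7,1.2,10.4,-0.2,-0.4,0.1,0.2],[0.7,1.6,10.4,-0.2,-0.4,0.1,0.2],[0.7,2.0,10.4,-0.2,-0.4,0.1,0.2],[0.7,2.4,10.4,-0.2,-0.4,0.1,0.2],[0.7,2.8,10.4,-0.2,-0.4,0.1,0.2],[0.7,3.1,10.4,-0.2,-0.4,0.1,0.2],[0.7,3.3,10.4,-0.2,-0.4,0.1,0.2],[0.7,3.3,10.4,-0.2,-0.4,0.1,0.2]]'
python3 - <<'E'
from h import *
plan(j2w(14.5,-47,20.5),V)
E
```

```text
clock: 18.08
position: [536.5, -204.3, 24.7]
ee_rot: [0.455, 0.542, -0.542, -0.453]
contact_force: [-0.4, 0.4, -0.7]
gripper_width: 59.9
axes x [-0.174  0.985 -0.002] y [ 0.003 -0.002 -1.   ] z [-0.985 -0.174 -0.002]
jig pos [ 15.3 -51.   24.7] J [-0.08  0.55 -0.37  0.   -0.64  0.25] F [-0.4  0.4 -0.7] t 18.0833
[0.4  0.42 0.08] [ 0.1 -0.1 -0.1] [  0.2 179.9   0.2]
```

```bash
python3 -m inch '[[0.7,0.05,0.4,0,0,0,0],[0.7,0.15,0.4,0,0,0,0],[0.7,0.25,0.4,0,0,0,0]]';python3 -m inch '[[0.7,0.1,0,0,0,0,0],[0.7,0.1,0,0,0,0,0]]'
```

```text
clock: 18.33
position: [535.6, -202.3, 19.6]
ee_rot: [-0.455, -0.541, 0.542, 0.454]
contact_force: [-0.5, -0.4, -0.3]
gripper_width: 59.5
clock: 18.5
position: [535.6, -201.2, 19.9]
ee_rot: [-0.455, -0.542, 0.542, 0.454]
contact_force: [0.3, 0.2, 0.3]
gripper_width: 60.2
```

```bash
python3 -m inch '[[0.7,0.1,0,0,0,0,0],[0.7,0.1,0,0,0,0,0]]'
```

```text
clock: 18.67
position: [535.7, -200.5, 20.0]
ee_rot: [-0.455, -0.542, 0.542, 0.453]
contact_force: [0.8, -1.2, -0.6]
gripper_width: 60.0
```

```bash
python3 -m inch '[[0.7,0.1,0,0,0,0,0],[0.7,0.1,0,0,0,0,0]]'
```

```text
clock: 18.83
position: [535.8, -200.4, 20.3]
ee_rot: [-0.455, -0.542, 0.542, 0.453]
contact_force: [0.5, -7.2, -0.9]
gripper_width: 59.7
```

```bash
python3 -m inch '[[0.7,0.1,0,0,0,0,0],[0.7,0.1,0,0,0,0,0]]'
```

```text
clock: 19.0
position: [535.8, -200.3, 20.5]
ee_rot: [-0.456, -0.542, 0.543, 0.452]
contact_force: [0.6, -10.2, -0.4]
gripper_width: 59.7
```

```bash
python3 -m inch '[[0.7,-0.2,0,0,0,0,0],[0.7,-1,0,0,0,0,0],[0.7,-2.5,0,0,0,0,0],[0.7,-3,-4,0,0,0,0],[0.8,-3,-8,0,0,0,0],[0.8,-3,-12,0,0,0,0],[0.8,-3,-15,0,0,0,0],[0.8,-3,-15,0,0,0,0]]'
python3 - <<'E'
from h import *
plan([455,-370,150],V)
c=cam("wrist")
im=arm.get_image("wrist"); cv2.imwrite("pics/w13.png",im[:,:,::-1])
for m in arm.masks_of("weight_c","wrist"):
    ys,xs=np.nonzero(m['mask']); print(m['conf'],m['extent'],xs.mean(),ys.mean(),back(c,[xs.mean(),ys.mean()],24).round(1))
E
```

```text
clock: 19.67
position: [544.2, -228.9, 178.0]
ee_rot: [0.46, 0.544, -0.54, -0.449]
contact_force: [0.7, -0.1, 0.2]
gripper_width: 68.4
axes x [-0.175  0.985 -0.008] y [ 0.016 -0.005 -1.   ] z [-0.984 -0.175 -0.015]
jig pos [ 18.5 -76.5 178. ] J [-0.12  0.38 -0.2   0.   -0.98  0.3 ] F [ 0.7 -0.1  0.2] t 19.6667
[-12.32   2.73  11.29] [ 0.8 -0.1 -0.4] [  0.7 179.9   1.3]
0.46 [263.8, 280.5, 129.3, 8.0] 323.8665158371041 283.50452488687785 [[ 534.2 -188.3   24. ]]
```

View pics/w13.png

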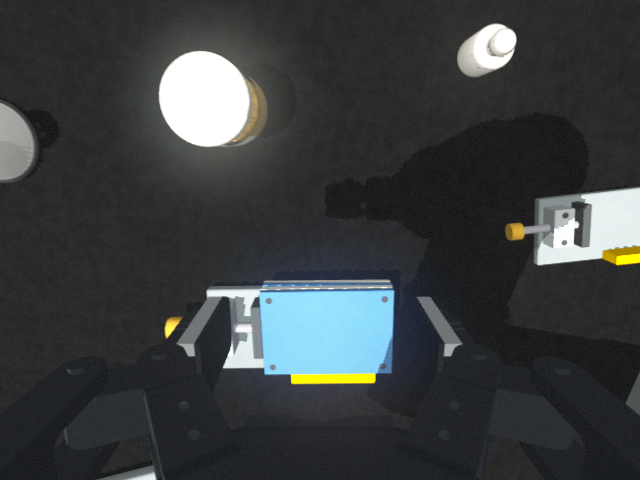

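```bash
python3 -m inch '[[0.8,-4,0,4,0.8,0,-0.4],[0.8,-8,0,8,0.8,0,-0.4],[0.8,-12.3,1,11.3,0.8,0,-0.4],[0.8,-12.3,1,11.3,0.8,0,-0.4],[0.8,-12.3,2.7,11.3,0.8,0,-0.4],[0.8,-12.3,2.7,11.3,0.8,0,-0.4],[0.8,-12.3,2.7,11.3,0.8,0,-0.4],[0.8,-12.3,2.7,11.3,0.8,0,-0.4]]'
python3 - <<'E'
from h import *
plan([455,-370,150],V)
c=cam("wrist")
im=arm.get_image("wrist"); cv2.imwrite("pics/w14.png",im[:,:,::-1])
for m in arm.masks_of("weight_c","wrist"):
    ys,xs=np.nonzero(m['mask']); print(m['conf'],m['extent'],xs.mean(),ys.mean(),back(c,[xs.mean(),ys.mean()],24).round(1))
E
```

```text
clock: 20.43
position: [450.6, -367.8, 142.6]
ee_rot: [-0.449, -0.54, 0.544, 0.459]
contact_force: [0.9, -0.1, 0.5]
gripper_width: 68.9
axes x [-0.175  0.985  0.006] y [-0.015  0.003 -1.   ] z [-0.984 -0.175  0.014]
jig pos [ -98.  -196.8  142.6] J [-0.4   0.42 -0.24  0.   -0.93  0.58] F [ 0.9 -0.1  0.5] t 20.4333
[-0.29 -0.75 -0.38] [-0.8 -0.1  0.3] [ -0.5 179.9  -1.3]
0.65 [286.2, 210.0, 36.3, 51.5] 305.1804374240583 234.90461725394897 [[ 457.4 -370.8   24. ]]
```

View pics/w14.png

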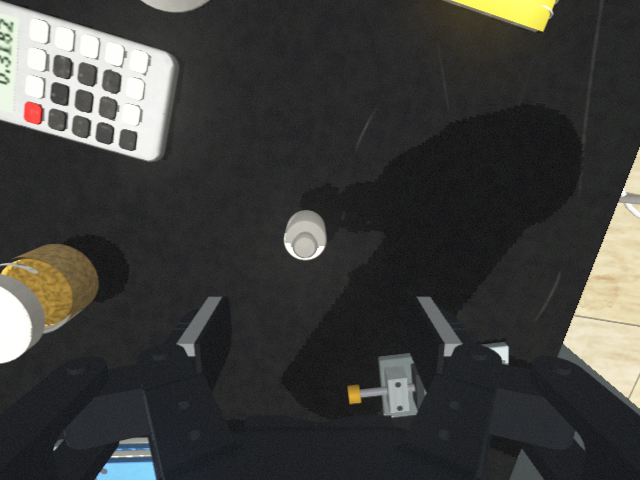

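Run:
```python
from h import *
from scipy.optimize import minimize
c=cam("wrist"); im=cv2.imread("pics/w14.png")
m=[q for q in arm.masks_of("weight_c","wrist")][0]['mask']
g=im.max(2); m2=((g>95)); m2[:200]=0;m2[270:]=0;m2[:,:275]=0;m2[:,335:]=0
ys,xs=np.nonzero(m2);print(xs.min(),xs.max(),ys.min(),ys.max(),m2.sum(),m.sum())
a=np.linspace(0,2*np.pi,60)
def sil(x,y,hb):
    pts=[]
    for r,z in ((13.5,0),(13.5,hb),(8,48)):
        pts.append(np.c_[x+r*np.cos(a),y+r*np.sin(a),0*a+z])
    h=cv2.convexHull(proj(c,np.vstack(pts)).astype(np.float32))
    M=np.zeros((480,640),np.uint8); cv2.fillPoly(M,[(h*16).round().astype(np.int32)],1,shift=4); return M>0
for T in (m,m2):
  best=max(((sil(x,y,hb)&T).sum()/(sil(x,y,hb)|T).sum(),x,y,hb) for x in np.arange(450,464,1) for y in np.arange(-378,-364,1.) for hb in (34,38))
  print(best)
```

```text
283 326 210 260 1719 1646
(np.float64(0.8949373979314099), np.int64(458), np.float64(-369.0), 34)
(np.float64(0.9262872628726287), np.int64(458), np.float64(-369.0), 34)
```

```bash
python3 - <<'E'
from h import *
im=cv2.imread("pics/w14.png"); cv2.imwrite("pics/w14c.png",cv2.resize(im[190:280,255:355],None,fx=5,fy=5,interpolation=cv2.INTER_CUBIC))
plan([458,-369.5,25],V)
E
python3 -m inch '[[0.8,0,0,0,0,0,0]]'
python3 - <<'E'
from h import *
plan([458,-369.5,25],V)
E
```

```text
axes x [-0.176  0.984  0.005] y [-0.013  0.002 -1.   ] z [-0.984 -0.176  0.012]
jig pos [ -97.3 -196.7  143.7] J [-0.4   0.41 -0.24  0.   -0.93  0.58] F [ 0.2 -0.2  0. ] t 20.5833
[-0.36 11.86 -0.76] [-0.7 -0.   0.3] [ -0.4 180.   -1.1]
clock: 20.67
position: [451.2, -367.7, 143.8]
ee_rot: [-0.45, -0.54, 0.544, 0.458]
contact_force: [-0.8, 0.4, -0.8]
gripper_width: 68.4
axes x [-0.175  0.984  0.005] y [-0.012  0.003 -1.   ] z [-0.984 -0.176  0.012]
jig pos [ -97.4 -196.8  143.8] J [-0.4   0.41 -0.24  0.   -0.93  0.58] F [-0.8  0.4 -0.8] t 20.6667
[-0.35 11.87 -0.77] [-0.7 -0.   0.3] [ -0.4 180.   -1.1]
```

View pics/w14c.png

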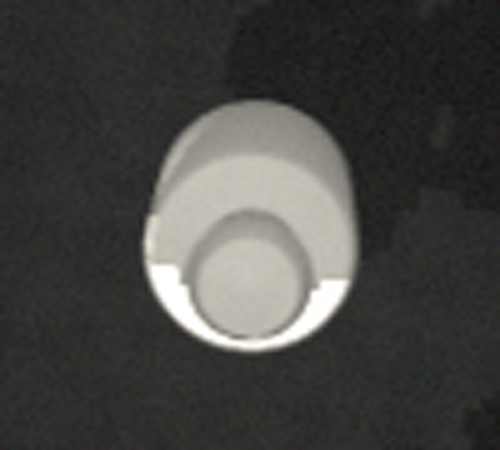

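```bash
python3 -m inch '[[0.8,-0.4,3,-0.8,-0.7,0,0.3],[0.8,-0.4,6,-0.8,-0.7,0,0.3],[0.8,-0.4,6,-0.8,-0.7,0,0.3],[0.8,-0.4,6,-0.8,-0.7,0,0.3],[0.8,-0.4,6,-0.8,-0.7,0,0.3]]'
python3 - <<'E'
from h import *
plan([458,-369.5,25],V)
c=cam("wrist"); im=arm.get_image("wrist"); cv2.imwrite("pics/w15.png",im[:,:,::-1])
E
```

```text
clock: 21.08
position: [459.2, -371.1, 84.5]
ee_rot: [-0.455, -0.542, 0.542, 0.453]
contact_force: [0.5, -0.8, 0.1]
gripper_width: 68.5
axes x [-0.175  0.985 -0.002] y [ 0.001 -0.002 -1.   ] z [-0.985 -0.175 -0.001]
jig pos [ -90.2 -201.5   84.5] J [-0.41  0.49 -0.28  0.   -0.79  0.58] F [ 0.5 -0.8  0.1] t 21.0833
[0.19 5.95 0.09] [ 0.  -0.1 -0.1] [2.000e-01 1.799e+02 1.000e-01]
```

View pics/w15.png

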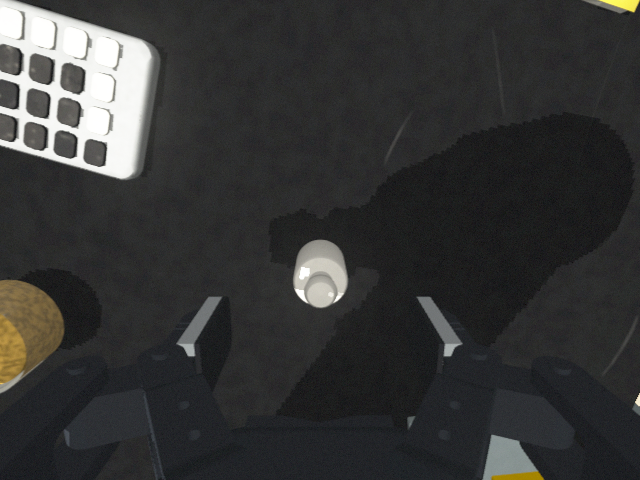

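```bash
python3 -m inch '[[0.8,0.2,3,0,0,0,0],[0.8,0.2,5,0,0,0,0],[0.8,0.2,5.8,0,0,0,0],[0.8,0.2,5.8,0,0,0,0],[0.8,0.2,5.8,0,0,0,0]]'
python3 - <<'E'
from h import *
plan([458,-369.5,25],V)
E
python3 -m inch '[[0.5,0,0,0,0,0,0],[0.4,0,0,0,0,0,0],[0.3,0,0,0,0,0,0],[0.2,0,0,0,0,0,0],[0.1,0,0,0,0,0,0],[0.1,0,0,0,0,0,0],[0.1,0,0,0,0,0,0],[0.1,0,0,0,0,0,0]]'
```

```text
clock: 21.55
position: [458.6, -369.4, 26.3]
ee_rot: [-0.455, -0.542, 0.542, 0.454]
contact_force: [-0.4, -1.3, -0.7]
gripper_width: 68.2
axes x [-0.174  0.985 -0.001] y [ 0.001 -0.001 -1.   ] z [-0.985 -0.174 -0.001]
jig pos [ -90.5 -199.7   26.3] J [-0.4   0.57 -0.33  0.   -0.67  0.58] F [-0.4 -1.3 -0.7] t 21.55
[-0.    0.13  0.06] [ 0.1 -0.1 -0.1] [1.000e-01 1.799e+02 1.000e-01]
clock: 22.22
position: [458.4, -369.2, 26.4]
ee_rot: [-0.455, -0.542, 0.542, 0.454]
contact_force: [-1.4, 0.2, 6.0]
gripper_width: 24.6
```

```bash
python3 -m inch '[[0.1,0,0,0,0,0,0],[0.1,0,0,0,0,0,0]]'; python3 -m inch '[[0.1,0,-0.5,0,0,0,0],[0.1,0,-2,0,0,0,0],[0.1,0,-5,0,0,0,0],[0.1,0,-9,0,0,0,0],[0.1,0,-12,0,0,0,0],[0.1,0,-12,0,0,0,0],[0.1,0,-12,0,0,0,0]]'
python3 - <<'E'
from h import *
arm.get_image("wrist")
plan(j2w(14.5,0,120),V)
im=arm.get_image("wrist"); cv2.imwrite("pics/w16.png",im[:,:,::-1])
im=arm.get_image("scene"); cv2.imwrite("pics/s16.png",cv2.resize(im[100:280,300:500,::-1],None,fx=4,fy=4))
print(arm.read_state()['gripper_width'])
E
```

```text
clock: 22.38
position: [458.4, -369.2, 26.3]
ee_rot: [-0.455, -0.542, 0.542, 0.454]
contact_force: [-0.6, 0.1, 5.9]
gripper_width: 24.4
clock: 22.97
position: [458.4, -368.9, 146.9]
ee_rot: [0.456, 0.542, -0.541, -0.453]
contact_force: [-0.2, -0.1, -3.3]
gripper_width: 24.5
axes x [-0.173  0.985  0.001] y [-0.     0.001 -1.   ] z [-0.985 -0.173  0.   ]
jig pos [ -91.7 -198.4  144.8] J [-0.4   0.42 -0.23 -0.   -0.93  0.58] F [-0.4  0.8 -2. ] t 23.0167
[ 19.87   2.5  -10.56] [-0.  -0.2  0.1] [-1.000e-01  1.798e+02 -0.000e+00]
24.510508570793064
```

View pics/w16.png

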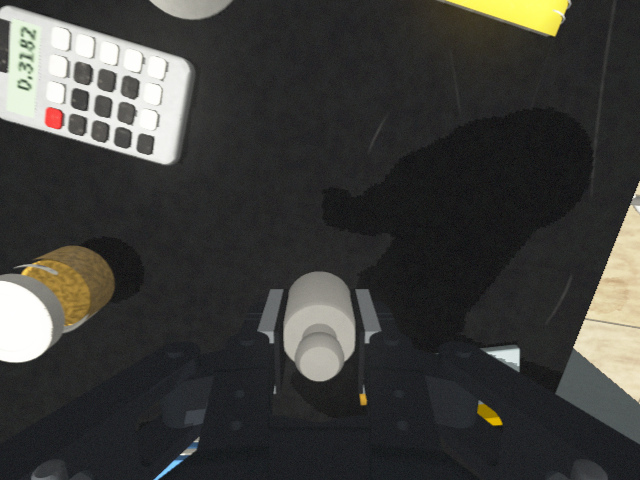

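View pics/s16.png

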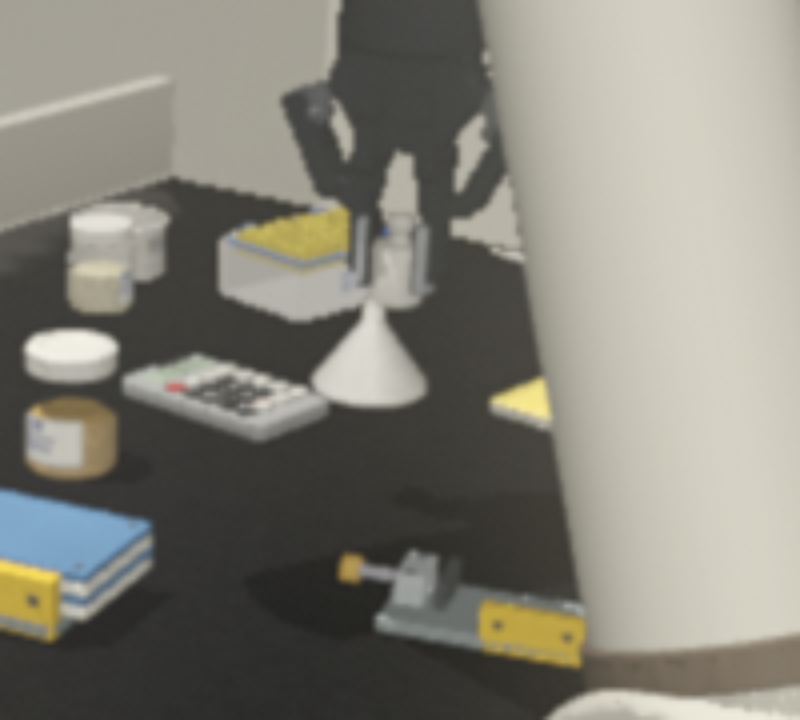

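```bash
python3 -m inch '[[0.1,3,0,-2,0,0,0],[0.1,7,0,-4,0,-0.2,0],[0.1,10.5,0,-6,0,-0.2,0],[0.1,14,0,-8,0,-0.2,0],[0.1,17,0,-10,0,-0.2,0],[0.1,19,1,-10.6,0,-0.2,0],[0.1,19.9,2.5,-10.6,0,-0.2,0],[0.1,19.9,2.5,-10.6,0,-0.2,0],[0.1,19.9,2.5,-10.6,0,-0.2,0],[0.1,19.9,2.5,-10.6,0,-0.2,0]]'
python3 - <<'E'
from h import *
im=arm.get_image("wrist"); cv2.imwrite("pics/w17.png",im[:,:,::-1])
plan(j2w(14.5,0,72),V)
E
```

```text
clock: 23.95
position: [527.4, -155.0, 119.4]
ee_rot: [-0.453, -0.542, 0.543, 0.454]
contact_force: [0.6, -0.1, -2.0]
gripper_width: 24.4
axes x [-0.176  0.984 -0.   ] y [-0.001 -0.    -1.   ] z [-0.984 -0.176  0.001]
jig pos [ 15.2  -1.2 120. ] J [ 0.01  0.39 -0.35  0.   -0.83  0.17] F [ 0.5 -1.1 -1.4] t 24.0
[0.12 4.8  0.07] [-0.  0. -0.] [-0.0e+00 -1.8e+02  1.0e-01]
```

View pics/w17.png

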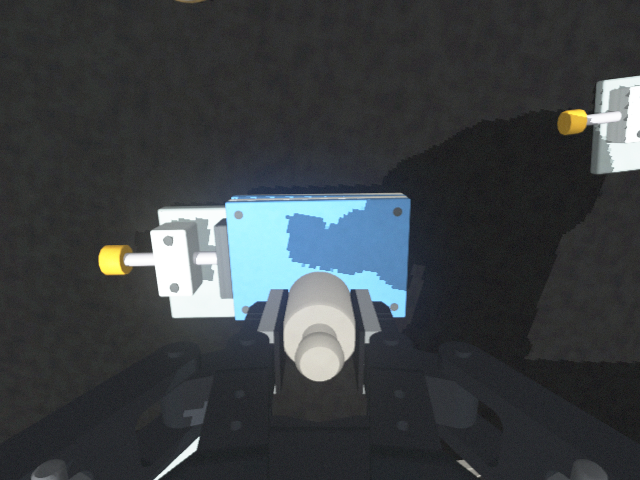

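```bash
python3 -m inch '[[0.1,0.1,2,0,0,0,0],[0.1,0.1,3.5,0,0,0,0],[0.1,0.1,4.5,0,0,0,0],[0.1,0.1,5,0,0,0,0],[0.1,0.1,5,0,0,0,0],[0.1,0.1,5,0,0,0,0],[0.1,0.1,5,0,0,0,0]]'; python3 -m inch '[[0.1,0,0.1,0,0,0,0],[0.1,0,0.2,0,0,0,0],[0.1,0,0.3,0,0,0,0],[0.1,0,0.3,0,0,0,0],[0.1,0,0.3,0,0,0,0]]'
```

```text
clock: 24.58
position: [528.1, -153.7, 70.9]
ee_rot: [0.454, 0.543, -0.542, -0.453]
contact_force: [0.2, 0.4, -0.3]
gripper_width: 24.5
clock: 25.0
position: [527.4, -153.4, 67.0]
ee_rot: [-0.453, -0.542, 0.543, 0.454]
contact_force: [0.6, -0.7, -0.7]
gripper_width: 24.7
```

```bash
python3 -m inch '[[0.1,0,0.05,0,0,0,0],[0.1,0,0.1,0,0,0,0],[0.1,0,0.1,0,0,0,0]]'; python3 -m inch '[[0.1,0,0.05,0,0,0,0],[0.1,0,0.1,0,0,0,0],[0.1,0,0.1,0,0,0,0]]'
```

```text
clock: 25.25
position: [527.3, -153.4, 65.9]
ee_rot: [-0.453, -0.542, 0.543, 0.454]
contact_force: [0.1, -0.2, -2.0]
gripper_width: 24.2
clock: 25.5
position: [527.3, -153.4, 64.8]
ee_rot: [-0.453, -0.542, 0.543, 0.454]
contact_force: [0.2, -0.0, -2.4]
gripper_width: 24.5
```

```bash
python3 -m inch '[[0.1,0,0.05,0,0,0,0],[0.1,0,0.05,0,0,0,0],[0.1,0,0.05,0,0,0,0]]'
```

```text
clock: 25.75
position: [527.4, -153.4, 64.4]
ee_rot: [-0.453, -0.542, 0.543, 0.454]
contact_force: [0.3, -0.0, -1.0]
gripper_width: 24.5
```

```bash
python3 -m inch '[[0.1,0,0.05,0,0,0,0],[0.1,0,0.05,0,0,0,0],[0.1,0,0.05,0,0,0,0]]'
```

```text
clock: 26.0
position: [527.5, -153.5, 64.4]
ee_rot: [-0.454, -0.542, 0.543, 0.453]
contact_force: [-1.4, 0.9, 2.7]
gripper_width: 24.5
```

```bash
python3 -m inch '[[0.1,0,0.05,0,0,0,0],[0.1,0,0.05,0,0,0,0],[0.1,0,0.05,0,0,0,0]]'
```

```text
clock: 26.25
position: [527.5, -153.5, 64.3]
ee_rot: [-0.454, -0.543, 0.543, 0.453]
contact_force: [-2.4, 1.0, 5.4]
gripper_width: 24.7
```

```bash
python3 -m inch '[[0.1,0,-0.04,0,0,0,0],[0.27,0,-0.04,0,0,0,0],[0.3,0,-0.04,0,0,0,0],[0.33,0,-0.04,0,0,0,0],[0.36,0,-0.04,0,0,0,0],[0.4,0,-0.04,0,0,0,0],[0.45,0,-0.04,0,0,0,0],[0.5,0,-0.04,0,0,0,0],[0.55,0,-0.04,0,0,0,0],[0.6,0,-0.04,0,0,0,0],[0.6,0,-0.04,0,0,0,0]]'
python3 - <<'E'
from h import *
im=arm.get_image("wrist"); cv2.imwrite("pics/w18.png",im[:,:,::-1])
plan(j2w(14.5,0,72),V)
E
```

```text
clock: 27.17
position: [527.4, -153.4, 63.8]
ee_rot: [-0.453, -0.542, 0.543, 0.454]
contact_force: [0.1, 0.6, -0.6]
gripper_width: 51.2
axes x [-0.177  0.984  0.   ] y [-0. -0. -1.] z [-0.984 -0.177  0.   ]
jig pos [15.2  0.7 63.8] J [ 0.01  0.47 -0.4   0.   -0.7   0.17] F [ 0.1 -0.4  0.3] t 27.2167
[-0.07 -0.82  0.07] [-0.   0.1  0. ] [   0.  -179.9    0. ]
```

View pics/w18.png

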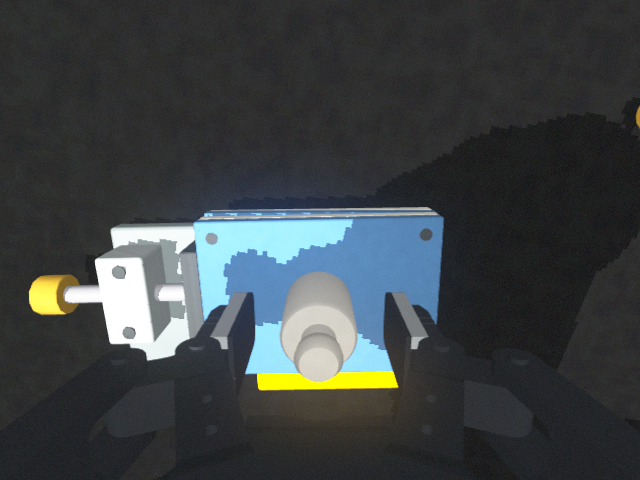

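Released, weight standing. Straight up, then back off for a check.

```bash
python3 -m inch '[[0.6,0,-1,0,0,0,0],[0.6,0,-3,0,0,0,0],[0.6,0,-6,0,0,0,0],[0.6,0,-10,0,0,0,0],[0.6,-4,-13,0,0,0,0],[0.6,-8,-15,0,0,0,0],[0.6,-12,-15,0,0,0,0],[0.6,-12,-15,0,0,0,0],[0.6,-12,-15,0,0,0,0]]'
python3 - <<'E'
from h import *
c=cam("wrist")
im=arm.get_image("wrist"); cv2.imwrite("pics/w19.png",im[:,:,::-1])
im=arm.get_image("scene"); cv2.imwrite('pics/s19.png',cv2.resize(im[175:275,240:370,::-1],None,fx=6,fy=6,interpolation=cv2.INTER_CUBIC))
im=arm.get_image("top"); cv2.imwrite('pics/t19.png',im[:,:,::-1]); print(arm.read_state()['clock'])
E
```

```text
clock: 27.97
position: [548.8, -274.0, 214.7]
ee_rot: [0.455, 0.542, -0.542, -0.454]
contact_force: [-0.4, 0.5, -0.1]
gripper_width: 51.4
28.1167
```

View pics/w19.png

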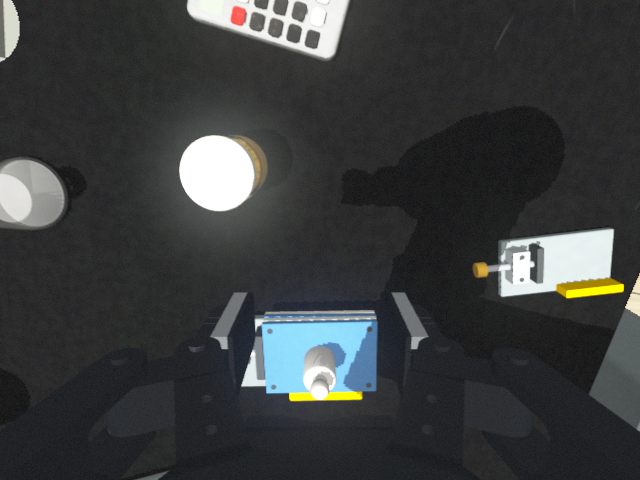

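View pics/s19.png

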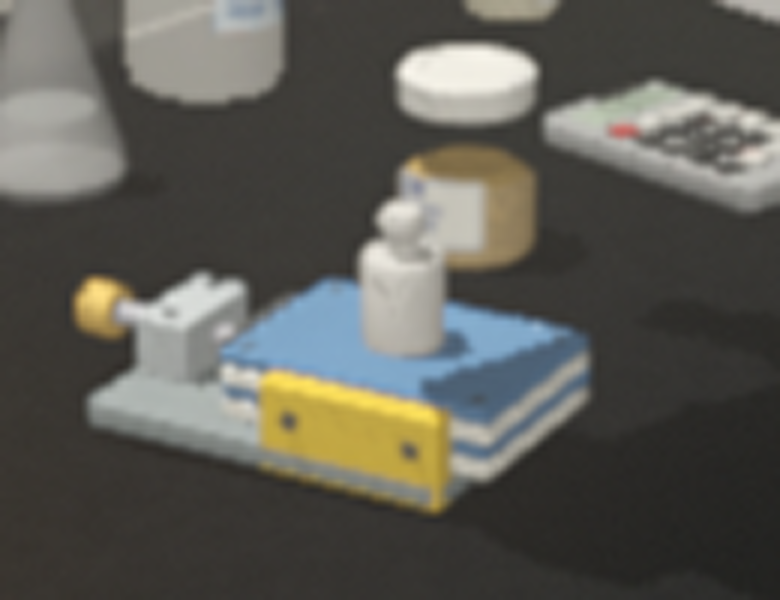

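View pics/t19.png

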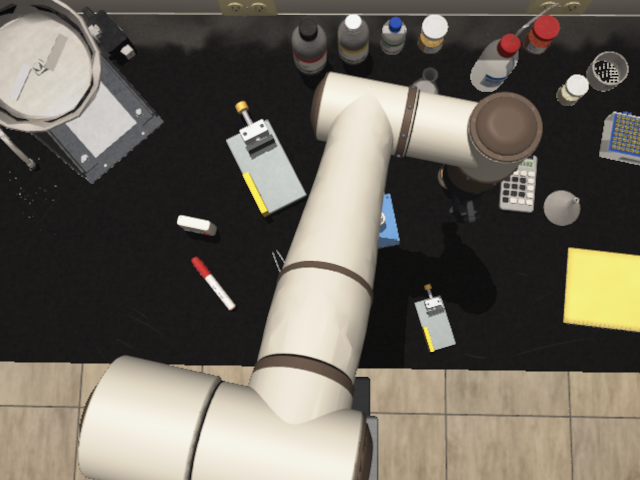

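Run:
```python
from bench import arm
print(arm.job_done())
```

```text
the job is handed in; nothing more can be done
None
```

The plates are squared against the fence and end stop, with the weight standing upright on the middle of the top plate. I handed the job in at about 28 s of the 72 s allowed; no verdict was reported.

- **Squaring:** I used two spread fingers, tapping first towards the stop and then the fence, and did each tap twice. The stop was felt at about x +65 mm of the jig. The end-stop taps finished in the same place both times, within 0.1 mm. The highest push readings were about 8 N on the stop and 10 N on the fence side.
- **Weight:** I set it down with readings up to 5.4 N, about 7 N with its own weight, then backed off slightly and released it.
- **Last checks:** The final pictures show the four plates flush against fence and stop, the weight upright near the middle of the top plate, and the arm clear of everything. The timer, marker and jar had not moved. The forceps were half hidden by the arm in the last top view, but what showed was where it had been.
- **Disagreements:** My jig pose comes from the images and is good to about 1–2 mm, so the final gaps were judged by feel and by eye, not measured. The gripper read 24.5 mm on the 27 mm weight, though the weight was held upright and did not slip.

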